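# Clamp the cork block in the sliding stop jig and tighten the three-winged nut

### The arm

A 6-joint arm with a two-finger parallel gripper is mounted at the origin on a cart in front of the work surface, level with it; the furniture and walls round the work are solid. World frame = base frame: x ahead of the robot, y to its left, z up, the work surface at z = 0. Lengths are in m, angles in rad, forces in N, time in s.
With the tool pointing down it reaches from about 0.3 to 0.775 m from the base axis. Payload 14.6 kg.
Tool frame: the origin (TCP) lies on the centre line of the jaws, within the pads' length; the fingertips stand 17 mm ahead of it and the grasp point (between the pads) lies 2 mm behind it; z points along the fingers, x is the direction in which the jaws open and shut, and the axes are right-handed (so a half turn about z gives the same grasp; the last joint's range is limited). The gripper opens to 85 mm and grips with 20 to 120 N. Pads are 22 mm wide; open, the fingers measure 114 mm over their backs; the gripper's body (76 mm by 85 mm) begins 54 mm behind the grasp point. The pads swing forward as they close: fully open they stand 13 mm farther back than shut.
Start: joints at [1.192, 0.3, 1.521, -0, 1.321, -0.067], TCP at [0.169, 0.523, 0.248] pointing down, gripper open.
Joint ranges: [-3.03, 3.03], [-0.79, 2.21], [0.23, 2.52], [-1.04, 4.18], [0, 3.07], [-2.55, 2.55]. Speed limits (rad/s): [2.22, 2.22, 2.57, 3.14, 3.14, 3.14].

### API

Orientations are given as a rotation vector (axis times angle).
In Python, from cell import r gives the robot as it stands.
- The arm moves only by the tool send_rows, never from a script. Its argument "commands" is one flat list of numbers, 7 for each row, row after row: the shift along the tool's x, y, z in m, then the turn, a rotation vector about the tool's x, y, z in degrees, then the finger opening in m, from 0 to 0.0854. In form: [dx, dy, dz, ax, ay, az, gripper, dx, dy, dz, ax, ay, az, gripper, ...]. A call has 1 to 8 rows; each row shifts and turns the commanded pose from where the row before left it, along the tool's axes as they then stand; what a row does not reach is not made up. A row lasts 1/12 s, in which the tool goes at most 41.7 mm and 7.16 degrees, less where a joint would pass 70% of its speed; a pose out of reach is approached as far as the arm can. A call is refused whole if a number of a shift passes 0.0417 or a number of a turn 7.16, either way. A call with a gripper value outside its range is refused whole. The fingers move at their own pace and stop on an object; the grip force is fixed at half the most. Time passes only in rows, so rows that do not move let the fingers close. It gives the time, the measured TCP pose, the force and the opening at its end, in the units of the state.
- r.read_state(): the state, without advancing time (a new reading comes with each control period).
- r.snapshot(name): name is "side" or "top" or "wrist"; returns the picture (400x640x3 uint8, blue, green, red); there is no depth.
- r.calibration(name): a dict with "camera_matrix" (3x3 intrinsics, pixels), "xyz" and "rotation" of the camera in the world; the wrist camera has in their place "tool_from_camera" (4x4, takes a point from camera to tool coordinates, whose origin is the TCP and whose axes are the tool frame's). Camera axes: x right, y down, z forward; pixel columns grow to the right and rows downward; lengths in m; the calibration is good to about 2 mm. A picture is of the moment at which its call begins: read the wrist's pose just before it. calibration takes no time and is no camera call.
- r.sign_off(): hands the job in, once; it reports no verdict.
The state is a dict: "clock": time; "joint_pos": joint angles; "joint_vel": joint speeds; "tau": joint torques, N m; "tcp_pos": TCP position; "tool_rot": TCP orientation; "force": force on the tool from outside, world axes, zero at the start; "torque": the same for the moment, N m; "width": finger opening in m.
Only numpy, scipy, OpenCV 4.12 (cv2) and the standard library are available. Lean on these libraries where they do the work, as an engineer would, in place of code of your own. Each camera call takes 0.05 s, during which the arm holds its last target.

### The job

Clamp the cork block in the jig: squeeze the sliding stop's lock tab and, keeping it squeezed, slide the stop along until it has pushed the block square and snug against the fixed end stop. Then let go of the tab and tighten the three-winged nut, clockwise seen from above its stud, in short arcs until it comes up hard tight. Leave the block snug between the stops and do not disturb the mug, the dish and the yellow screwdriver.

Things in the scene. Friction and masses are not known exactly. Their poses are not given: they have to be found in the camera images.
- end_face (a point): Centre of the inner face (looks to -y) of the fixed end stop, a dark steel bar 90 x 22 mm, 33 mm high, at the left end of the aluminium jig plate (370 x 150 x 12 mm, fixed to the bench). Axes of the jig: y along it from sliding stop to end stop, x away from the robot, z up. The point is 30 mm above the bench, 18 mm above the plate.
- stop_face (a point): Centre of the front face (80 mm wide in x, 34 mm high) of the sliding stop, facing the end stop; jig axes. The stop is a dark steel carriage about 125 x 130 mm, 140 mm high, that slides along the jig's y; it carries two squeeze plates at the back (away from the robot) and the winged nut in front.
- stop_slide (a joint): Position of the sliding stop along the jig's y in m, 0 to 0.11, growing towards the end stop; starts at 0 to 0.03. It drags with about 8 N when the lock tab is squeezed, and when the tab is let go a brake locks it against being pushed towards the end stop (it can still be pushed back with some 10 N).
- squeeze_mid (a point): Midway between the two upright steel squeeze plates at the back of the sliding stop, 18 mm below their tops, 118 mm above the bench; jig axes. Plates 36 mm wide (x), 8 mm thick (y), 44 mm over their outer faces. The -y plate is fixed, the +y plate is the lock tab. Squeeze both together from above, along y; nothing is within 30 mm of them.
- lock_tab (a joint): Angle of the lock tab, rad: 0 at rest (brake on), 0.10 fully squeezed (its top moves 8 mm towards the fixed plate, leaving 36 mm over the outer faces). Brake off above 0.03. A spring returns it; squeezing takes about 5 N.
- nut_mid (a point): On the axis of the three-winged steel nut, at its wings' mid-height; turns with it. z: the stud's axis, up and leaning 35 deg from vertical to the jig's -x (to the robot). One wing points along -x here, the others 120 deg apart: flat, 9 mm thick, 26 mm high along z, reaching 38 mm from the axis. Hub radius 11 mm; the stud ends 23 mm above, the sloping seat lies 28 mm below this point.
- wing_nut (a joint): Turn of the nut in rad, growing clockwise (tightening) seen from above along the stud; starts loose between 0 and 0.8 and comes up hard tight at a stop at 3.6. At 0 one wing points straight down the slope to the robot. Thread friction 0.12 N m; it stays where it is left.
- block_mid (a point): Centre of the loose cork-faced block, 45 (x) x 70 (y) x 28 mm high, lying on the jig plate between the two stops. Its y axis is its length, at first within 0.06 rad of the jig's y. It starts 3 to 25 mm short of the end stop.
- mug_mid (a point): Bystander: centre of a green and white mug, 78 x 116 mm with its handle, 101 mm high, standing beyond the left end of the jig.
- dish_mid (a point): Bystander: centre of a white dish of screws, 97 mm across, 19 mm high, near the left front edge of the bench.
- driver_mid (a point): Bystander: middle of a yellow-handled screwdriver, 184 mm long, lying near the front edge of the bench before the jig.
- guard_mid (a point): Same point as the nut's, but fixed to the sliding stop: z the stud's axis, x up the slope, y left. A steel guard surrounds the nut: side cheeks with inner faces at y = +/-52 mm, up to z = 19; a back wall at x = 51; a roof lip over x > 42, z = 24 to 30. Only the -x side, down the slope to the robot, is open: wings are reached there, one at a time, with the tool along z.
Mind the look-alikes: they are no part of the job. There is more than one size of the part that bears block_mid; the job needs the middle-sized.

How it is judged:
By the outcome, as a careful person would: the job done as asked, in the order asked, and still so for the second after the job is handed in, with the robot touching nothing.
It also fails if it takes over 69 s, if anything falls off the work surface, if the arm or the gripper's body presses on something with over 40 N, if the wrist force passes 120 N, or if a joint passes its speed limit or range.

## Working session

There is one attempt and no reset: what is moved stays moved. The work goes in short steps, Python scripts to look and compute and a tool call to move; the robot and the scene stay as the last step left them, time stands still between calls to the robot, and variables do not carry over. Pictures are saved under pics/ and viewed, and the job is handed in when it is done.

Besides the shell and the picture viewer there is one more tool, called after ">>>" by a JSON object that holds its "api" and its "payload", one argument or row to a line. send_rows: Moves the arm, as the interface text tells. Its arguments: {"type":"object","properties":{"commands":{"type":"array","items":{"type":"number"}}},"required":["commands"]}

```bash
ls; mkdir -p pics; python3 - <<'E'
from cell import r
import cv2
s=r.read_state(); print({k:(v if not hasattr(v,'round') else v) for k,v in s.items()})
for n in ["side","top","wrist"]:
    c=r.calibration(n); print(n,c)
    cv2.imwrite(f"pics/{n}0.png",r.snapshot(n))
E
```

```text
pics
{'clock': 0.0, 'joint_pos': array([ 1.19236449e+00,  3.00479070e-01,  1.52157805e+00,  3.08271525e-05,
        1.32070914e+00, -6.66116198e-02]), 'joint_vel': array([-0.00062216, -0.00088124, -0.00017951,  0.00092297,  0.00079906,
       -0.00114024]), 'tau': array([-2.75212250e-05, -5.43505669e+01, -3.61782289e+01, -6.43255612e-05,
        4.14473412e-03, -1.24641690e-05]), 'tcp_pos': array([0.16865856, 0.52327724, 0.24771822]), 'tool_rot': array([ 2.53896142e+00,  1.84918926e+00, -1.58382055e-03]), 'force': array([-0.80604043,  0.52807094,  0.2958194 ]), 'torque': array([ 0.0395014 ,  0.01521725, -0.01092049]), 'width': 0.08558768196522522}
side {'camera_matrix': array([[385.52795645,   0.        , 326.8448848 ],
       [  0.        , 385.52795645, 202.32547728],
       [  0.        ,   0.        ,   1.        ]]), 'xyz': array([0.58397605, 1.03622097, 0.54806365]), 'rotation': array([ 0.03517174,  2.66237566, -1.6565208 ])}
top {'camera_matrix': array([[498.0144441 ,   0.        , 311.94257917],
       [  0.        , 498.0144441 , 197.86250328],
       [  0.        ,   0.        ,   1.        ]]), 'xyz': array([0.46070897, 0.08572311, 1.35893998]), 'rotation': array([-2.1546781 ,  2.19027241, -0.11052946])}
wrist {'camera_matrix': array([[301.30263761,   0.        , 316.69231281],
       [  0.        , 301.30263761, 203.48638891],
       [  0.        ,   0.        ,   1.        ]]), 'tool_from_camera': array([[ 9.99999712e-01,  7.58145628e-04,  2.64264696e-05,
        -2.85108968e-04],
       [-7.35587211e-04,  9.60551269e-01,  2.78101992e-01,
        -7.12399699e-02],
       [ 1.85457831e-04, -2.78101932e-01,  9.60551551e-01,
        -1.26624403e-01],
       [ 0.00000000e+00,  0.00000000e+00,  0.00000000e+00,
         1.00000000e+00]])}
```

View pics/top0.png

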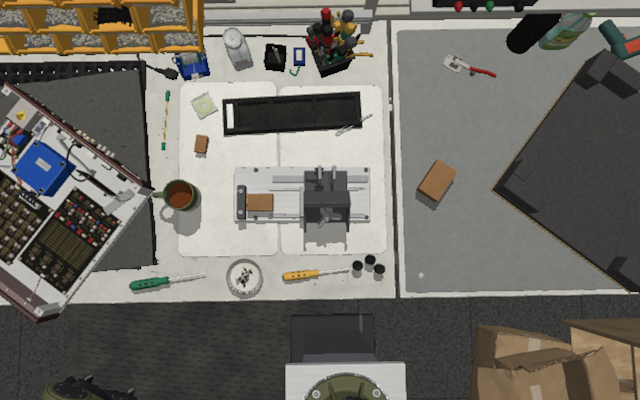

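View pics/side0.png

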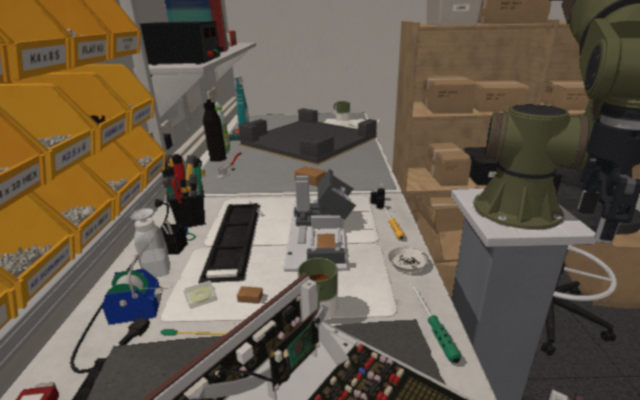

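View pics/wrist0.png

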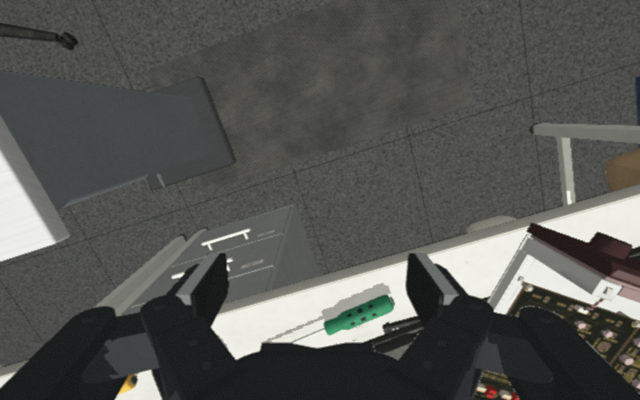

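The top view shows the jig plate at about (235-370, 167-222). The end stop is near column 241, the block near (260,202), the carriage near (327,200) and the mug near (180,195). I'll zoom in.

```bash
cat > h.py <<'E'
from cell import r
import cv2, numpy as np
from scipy.spatial.transform import Rotation as R
def cam(n, s=None):
    c=r.calibration(n); K=c["camera_matrix"]
    if n!="wrist": return K, R.from_rotvec(c["rotation"]).as_matrix(), np.array(c["xyz"])
    s=s or r.read_state(); T=c["tool_from_camera"]; Rt=R.from_rotvec(s["tool_rot"]).as_matrix()
    return K, Rt@T[:3,:3], s["tcp_pos"]+Rt@T[:3,3]
def ray(C,u,v):
    K,Rm,p=C; d=Rm@np.linalg.solve(K,[u,v,1.]); return p,d/np.linalg.norm(d)
def onz(C,u,v,z):
    p,d=ray(C,u,v); return p+d*(z-p[2])/d[2]
def tri(rays):
    A=np.zeros((3,3));b=np.zeros(3)
    for p,d in rays:
        M=np.eye(3)-np.outer(d,d);A+=M;b+=M@p
    x=np.linalg.solve(A,b); return x,[np.linalg.norm((np.eye(3)-np.outer(d,d))@(x-p)) for p,d in rays]
def proj(C,X):
    K,Rm,p=C; q=K@(Rm.T@(np.asarray(X)-p)); return q[:2]/q[2]
def crop(img,x0,y0,x1,y1,f,name):
    cv2.imwrite(f"pics/{name}.png",cv2.resize(img[y0:y1,x0:x1],None,fx=f,fy=f,interpolation=cv2.INTER_CUBIC))
E
python3 - <<'E'
from h import *
crop(cv2.imread("pics/top0.png"),225,155,380,265,5,"top0c")
crop(cv2.imread("pics/side0.png"),270,150,400,280,4.6,"side0c")
C=cam("top")
for u,v in [(235,167),(370,167),(370,222),(235,222)]: print(onz(C,u,v,.012).round(4))
E
```

```text
[0.6817 0.289  0.012 ]
[ 0.6758 -0.0801  0.012 ]
[ 0.5254 -0.0759  0.012 ]
[0.5314 0.2892 0.012 ]
```

View pics/top0c.png

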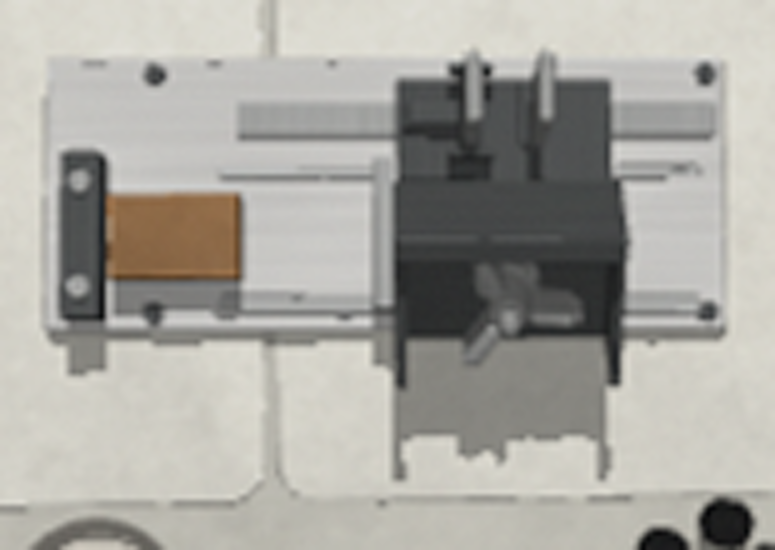

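View pics/side0c.png

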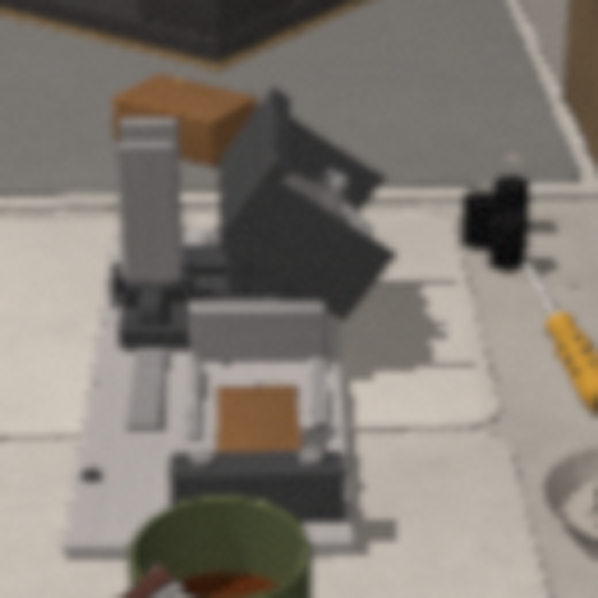

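>>> {"api": "send_rows", "payload": {
  "commands": [-0.03,0.0276,-0.006,0,0,-5.7,0.06,-0.03,0.0276,-0.006,0,0,-5.7,0.06,-0.03,0.0276,-0.006,0,0,-5.7,0.06,-0.03,0.0276,-0.006,0,0,0,0.06,-0.03,0.0276,-0.006,0,0,0,0.06,-0.03,0.0276,-0.006,0,0,0,0.06,-0.03,0.0276,-0.006,0,0,0,0.06,-0.03,0.0276,-0.006,0,0,0,0.06]
}}

```text
clock: 0.82
tcp_pos: [0.3673, 0.2648, 0.2967]
tool_rot: [2.236, 2.207, 0.0]
force: [0.5, 1.8, 0.3]
width: 0.0602
```

>>> {"api": "send_rows", "payload": {
  "commands": [-0.03,0.0276,-0.006,0,0,0,0.06,-0.03,0.0276,-0.006,0,0,0,0.06,-0.03,0.0276,-0.006,0,0,0,0.06,-0.03,0.0276,-0.006,0,0,0,0.06,-0.03,0.0276,-0.006,0,0,0,0.06,0,0,0,0,0,0,0.06]
}}

```text
clock: 1.32
tcp_pos: [0.5056, 0.1102, 0.3265]
tool_rot: [2.241, 2.201, -0.0]
force: [0.7, 0.4, -0.1]
width: 0.0601
```

```bash
python3 - <<'E'
from h import *
s=r.read_state(); np.save("s1.npy",s,allow_pickle=True); im=r.snapshot("wrist"); cv2.imwrite("pics/w1.png",im)
print(s["clock"],s["tcp_pos"],s["tool_rot"],s["force"],s["joint_pos"].round(2),s["width"])
print(R.from_rotvec(s["tool_rot"]).as_matrix().round(3))
E
```

```text
1.3167 [0.50556741 0.11015508 0.32650618] [ 2.24055688e+00  2.20051097e+00 -1.98922388e-04] [ 0.65391535  0.36906131 -0.10272455] [ 0.14  0.18  1.49 -0.    1.47 -1.41] 0.06007599062041726
[[ 0.018  1.     0.001]
 [ 1.    -0.018 -0.001]
 [-0.001  0.001 -1.   ]]
```

View pics/w1.png

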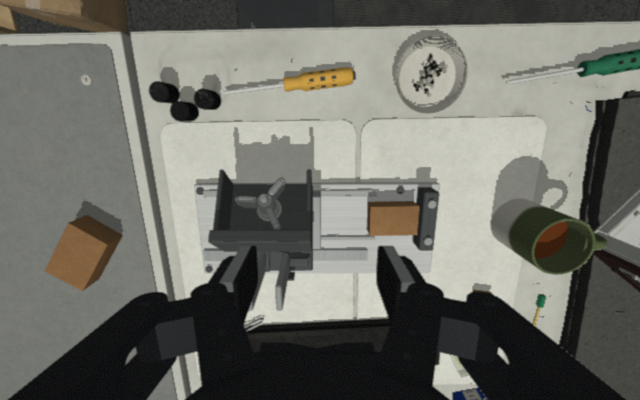

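>>> {"api": "send_rows", "payload": {
  "commands": [-0.02,0.035,0,0,0,0,0.06,-0.02,0.035,0,0,0,0,0.06,-0.02,0.035,0,0,0,0,0.06,0,0,0,0,0,0,0.06,0,0,0,0,0,0,0.06]
}}

```text
clock: 1.78
tcp_pos: [0.6072, 0.0531, 0.3244]
tool_rot: [-2.236, -2.204, 0.003]
force: [-0.0, 0.8, -0.3]
width: 0.0599
```

```bash
python3 - <<'E'
from h import *
s=r.read_state(); np.save("s2.npy",s,allow_pickle=True); im=r.snapshot("wrist"); cv2.imwrite("pics/w2.png",im)
print(s["clock"],s["tcp_pos"],s["tool_rot"])
crop(im,190,40,460,300,2.3,"w2c")
crop(cv2.imread("pics/w1.png"),185,150,325,290,4.2,"w1c")
E
```

```text
1.7833 [0.60716068 0.05312109 0.32440669] [-2.23583266 -2.2039799   0.003291  ]
```

View pics/w2c.png

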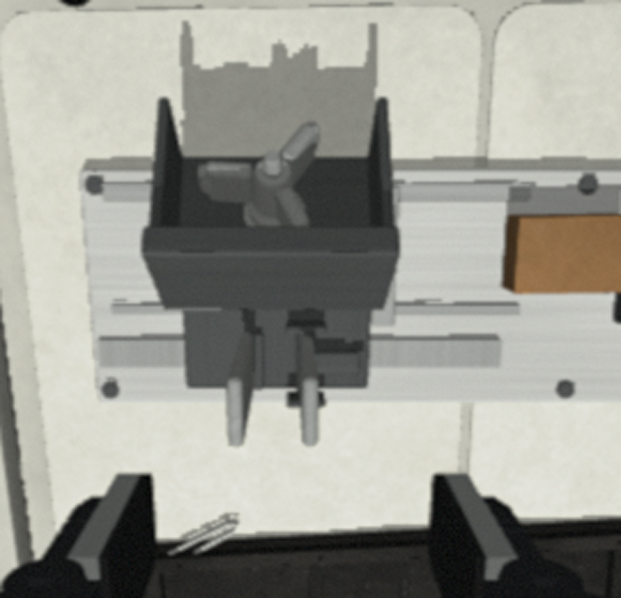

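View pics/w1c.png

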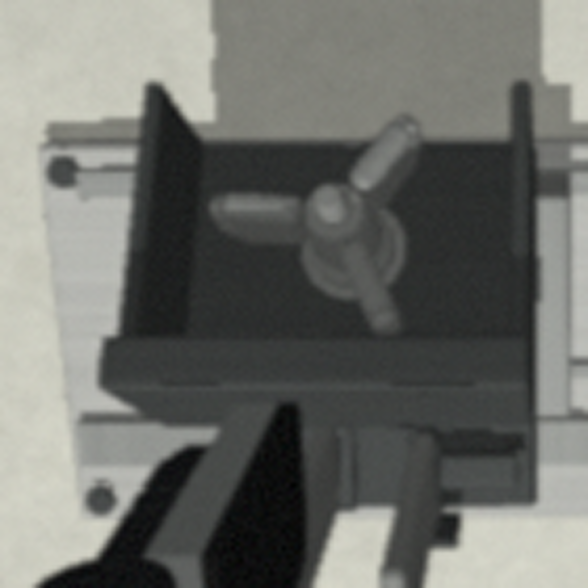

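```bash
cat > m.py <<'E'
from h import *
s1=np.load("s1.npy",allow_pickle=True).item(); s2=np.load("s2.npy",allow_pickle=True).item()
C1=cam("wrist",s1);C2=cam("wrist",s2);CT=cam("top")
q2=lambda a,b:(190+a/2.3,40+b/2.3)
q1=lambda a,b:(185+a/4.2,150+b/4.2)
qt=lambda a,b:(225+a/5,155+b/5)
E
python3 - <<'E'
from m import *
print("plates")
for a in [(236,380),(236,443),(310,380),(311,443)]: print(onz(C2,*q2(*a),.136).round(4))
print("plates top cam",[onz(CT,*qt(*a),.136).round(4) for a in [(474,50),(474,120),(546,50),(546,120)]])
print("stud", tri([ray(C1,*q1(332,200)),ray(C2,*q2(273,162)),ray(CT,*qt(512,318))]), tri([ray(C1,*q1(332,200)),ray(C2,*q2(273,162))]))
# jig plate corners / axis, holes
for nm,C,q,pts in [("w2",C2,q2,[(93,185),(110,388),(587,185),(566,388)]),("top",CT,qt,[(155,75),(706,72),(708,311),(153,312)])]:
    print(nm,[onz(C,*q(*a),.013).round(4)[:2] for a in pts])
print("stop face plate/top cam", [onz(CT,*qt(*a),.046).round(4)[:2] for a in [(374,160),(374,360)]])
print("block",[onz(CT,*qt(*a),.04).round(4)[:2] for a in [(107,194),(241,194),(241,278),(107,278)]])
print("endstop",[onz(CT,*qt(*a),.045).round(4)[:2] for a in [(104,152),(104,318)]])
E
```

```text
plates
[0.6281 0.0265 0.136 ]
[0.66   0.0253 0.136 ]
[0.6286 0.0615 0.136 ]
[0.6605 0.0618 0.136 ]
plates top cam [array([0.663 , 0.0598, 0.136 ]), array([0.6279, 0.0604, 0.136 ]), array([0.6624, 0.024 , 0.136 ]), array([0.6274, 0.0247, 0.136 ])]
stud (array([0.53017436, 0.04376754, 0.09340556]), [np.float64(0.0005806715113257005), np.float64(0.0019157451753706886), np.float64(0.0024334634602779077)]) (array([0.52878541, 0.0450944 , 0.09761811]), [np.float64(1.5680924862517656e-06), np.float64(1.5680924863217003e-06)])
w2 [array([ 0.5389, -0.0671]), array([ 0.6683, -0.0678]), array([0.543, 0.234]), array([0.6724, 0.2336])]
top [array([0.6724, 0.2316]), array([ 0.6692, -0.0694]), array([ 0.5385, -0.0669]), array([0.5428, 0.2334])]
stop face plate/top cam [array([0.6197, 0.112 ]), array([0.5136, 0.1135])]
block [array([0.6045, 0.2545]), array([0.6033, 0.1832]), array([0.5585, 0.1836]), array([0.5597, 0.2547])]
endstop [array([0.6264, 0.2554]), array([0.5381, 0.2557])]
```

>>> {"api": "send_rows", "payload": {
  "commands": [-0.007,0.019,0.02,0,0,0,0.056,-0.007,0.019,0.03,0,0,0,0.056,0,0,0.035,0,0,0,0.056,0,0,0.035,0,0,0,0.056,0,0,0.03,0,0,0,0.056,0,0,0,0,0,0,0.056]
}}

```text
clock: 2.33
tcp_pos: [0.6414, 0.0402, 0.1707]
tool_rot: [-2.23, -2.204, 0.01]
force: [-0.4, -0.4, -1.7]
width: 0.0561
```

```bash
python3 - <<'E'
from h import *
s=r.read_state(); im=r.snapshot("wrist"); cv2.imwrite("pics/w3.png",im); np.save("s3.npy",s,allow_pickle=True)
print(s["clock"],s["tcp_pos"],s["tool_rot"],s["force"])
t=r.snapshot("top"); crop(t,225,140,380,265,5,"t3c")
E
```

```text
2.3333 [0.64143888 0.04017257 0.17065275] [-2.23009816 -2.20367528  0.0099347 ] [-0.43397098 -0.35820207 -1.73910419]
```

View pics/w3.png

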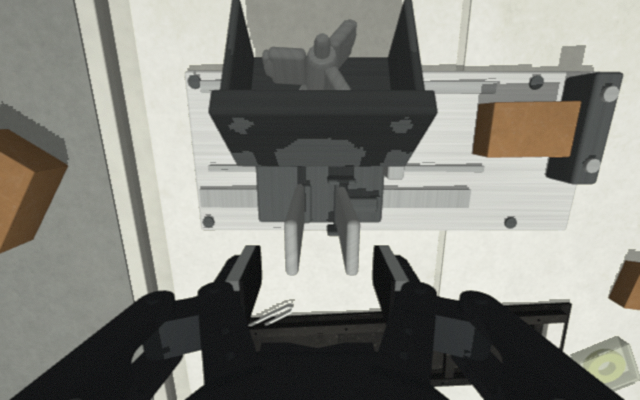

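View pics/t3c.png

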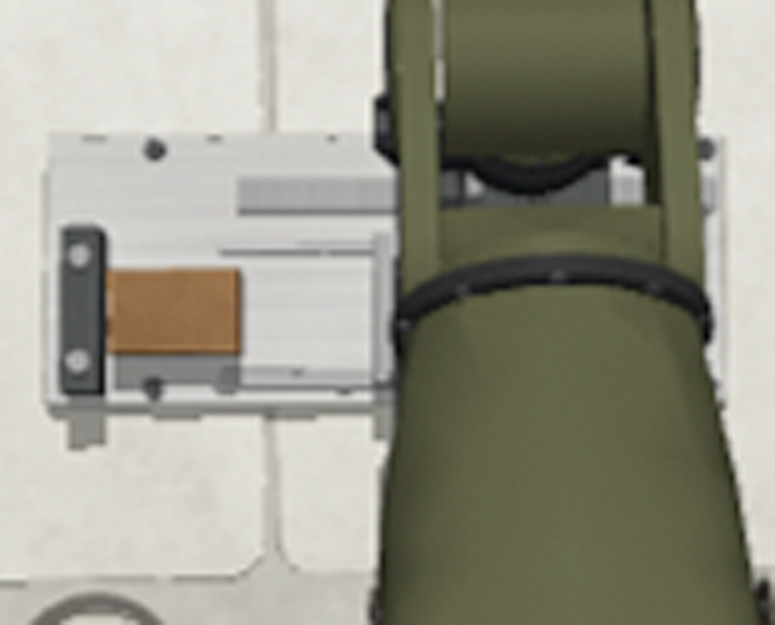

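```bash
python3 - <<'E'
from h import *
s=r.read_state(); C=cam("wrist",s); print(s["tcp_pos"])
for p in [(292,275),(352,274),(347,240),(292,240)]: print(onz(C,*p,.136).round(4))
E
```

```text
[0.6440452  0.03988331 0.1776154 ]
[0.6678 0.0242 0.136 ]
[0.6675 0.0616 0.136 ]
[0.6446 0.0581 0.136 ]
[0.6442 0.025  0.136 ]
```

>>> {"api": "send_rows", "payload": {
  "commands": [-0.001,0.001,0.025,0,0,0,0.056,0,0,0.025,0,0,0,0.056,0,0,0.014,0,0,0,0.056,0,0,0,0,0,0,0.056,0,0,0,0,0,0,0.056]
}}

```text
clock: 2.85
tcp_pos: [0.6462, 0.0383, 0.115]
tool_rot: [2.234, 2.206, 0.003]
force: [-0.3, 0.3, -0.1]
width: 0.0559
```

```bash
python3 - <<'E'
from h import *
s=r.read_state(); im=r.snapshot("wrist"); cv2.imwrite("pics/w4.png",im)
print(s["clock"],s["tcp_pos"],s["tool_rot"],s["force"])
E
```

```text
2.85 [0.64618007 0.03825018 0.11497309] [2.23435695 2.20570577 0.00312051] [-0.27768965  0.27179191 -0.05285853]
```

View pics/w4.png

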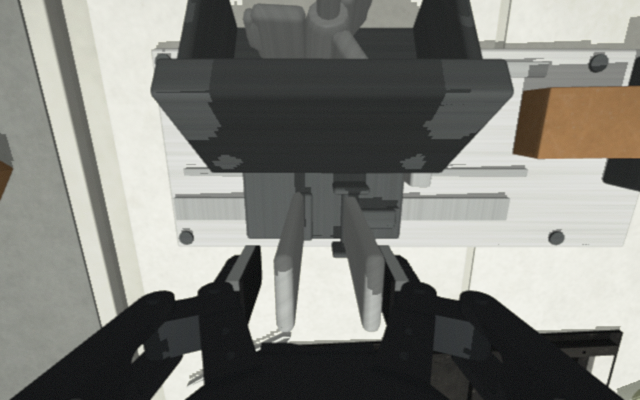

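The jaws straddle both plates, which are at u≈285 and 370, and the +y finger is nearest the tab as planned. I'll squeeze now.

>>> {"api": "send_rows", "payload": {
  "commands": [0,0,0,0,0,0,0.03,0,0,0,0,0,0,0.03,0,0,0,0,0,0,0.03,0,0,0,0,0,0,0.03,0,0,0,0,0,0,0.03,0,0,0,0,0,0,0.03]
}}

```text
clock: 3.4
tcp_pos: [0.6466, 0.0385, 0.1157]
tool_rot: [2.235, 2.205, 0.007]
force: [-2.5, 2.7, 10.0]
width: 0.0351
```

>>> {"api": "send_rows", "payload": {
  "commands": [0.003,0,0,0,0,0,0.03,0.006,0,0,0,0,0,0.03,0.008,0,0,0,0,0,0.03,0.008,0,0,0,0,0,0.03,0.008,0,0,0,0,0,0.03,0.008,0,0,0,0,0,0.03,0.008,0,0,0,0,0,0.03,0.006,0,0,0,0,0,0.03]
}}

```text
clock: 4.07
tcp_pos: [0.6474, 0.0927, 0.1157]
tool_rot: [2.235, 2.203, 0.006]
force: [-3.1, -8.5, 9.9]
width: 0.035
```

```bash
python3 - <<'E'
from h import *
t=r.snapshot("top"); crop(t,225,140,380,265,5,"t5c"); s=r.read_state(); print(s["tcp_pos"],s["force"],s["width"])
cv2.imwrite("pics/w5.png",r.snapshot("wrist"))
E
```

```text
[0.64738104 0.09371249 0.11572298] [-1.86388292 -2.88451939 10.13410118] 0.035181944871952
```

View pics/t5c.png

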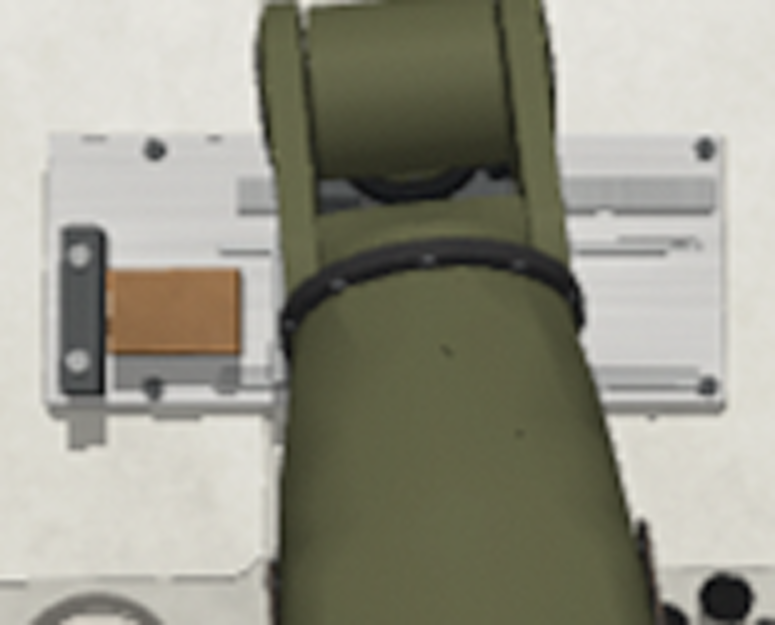

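View pics/w5.png

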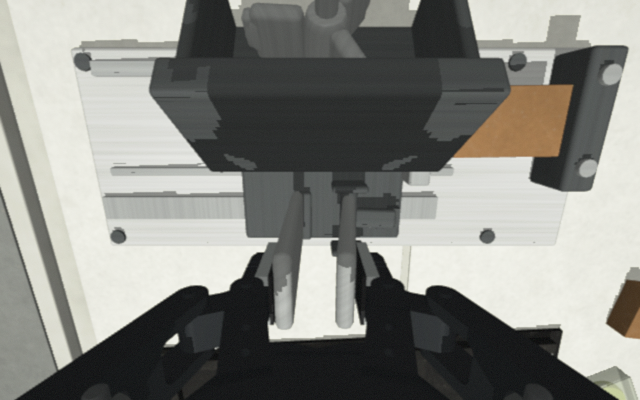

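The carriage came along by 55 mm with no slip, and the block hasn't been touched yet. I'll go on in smaller steps.

>>> {"api": "send_rows", "payload": {
  "commands": [0.003,0,0,0,0,0,0.03,0.003,0,0,0,0,0,0.03,0.003,0,0,0,0,0,0.03,0.003,0,0,0,0,0,0.03,0,0,0,0,0,0,0.03]
}}

```text
clock: 4.58
tcp_pos: [0.6476, 0.1048, 0.1157]
tool_rot: [2.235, 2.204, 0.006]
force: [-3.3, -2.5, 10.2]
width: 0.0351
```

>>> {"api": "send_rows", "payload": {
  "commands": [0.002,0,0,0,0,0,0.03,0.002,0,0,0,0,0,0.03,0,0,0,0,0,0,0.03]
}}

```text
clock: 4.83
tcp_pos: [0.6476, 0.1086, 0.1157]
tool_rot: [2.235, 2.204, 0.006]
force: [-3.7, -4.7, 11.3]
width: 0.0347
```

>>> {"api": "send_rows", "payload": {
  "commands": [0.001,0,0,0,0,0,0.03,0.001,0,0,0,0,0,0.03,0,0,0,0,0,0,0.03]
}}

```text
clock: 5.08
tcp_pos: [0.6477, 0.1104, 0.1157]
tool_rot: [2.235, 2.203, 0.006]
force: [-3.1, -7.2, 10.9]
width: 0.0353
```

>>> {"api": "send_rows", "payload": {
  "commands": [0.001,0,0,0,0,0,0.03,0.001,0,0,0,0,0,0.03,0,0,0,0,0,0,0.03]
}}

```text
clock: 5.33
tcp_pos: [0.6477, 0.1123, 0.1157]
tool_rot: [2.235, 2.203, 0.006]
force: [-3.2, -7.0, 11.0]
width: 0.0355
```

>>> {"api": "send_rows", "payload": {
  "commands": [0.001,0,0,0,0,0,0.03,0.001,0,0,0,0,0,0.03,0,0,0,0,0,0,0.03]
}}

```text
clock: 5.58
tcp_pos: [0.6477, 0.1134, 0.1157]
tool_rot: [2.236, 2.202, 0.004]
force: [-4.8, -14.2, 11.9]
width: 0.035
```

```bash
python3 - <<'E'
from h import *
t=r.snapshot("top"); crop(t,225,140,380,265,5,"t6c"); s=r.read_state(); print(s["tcp_pos"],s["force"],s["width"])
crop(r.snapshot("side"),270,180,400,290,4.6,"s6c")
E
```

```text
[0.64770539 0.11338323 0.11571725] [ -2.85889595 -13.32767846  11.71268328] 0.034922880611568216
```

View pics/t6c.png

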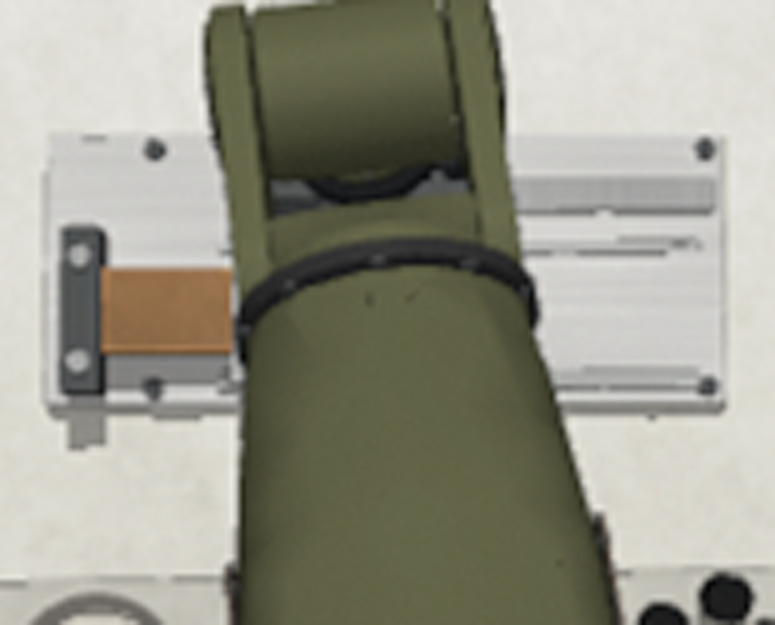

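View pics/s6c.png

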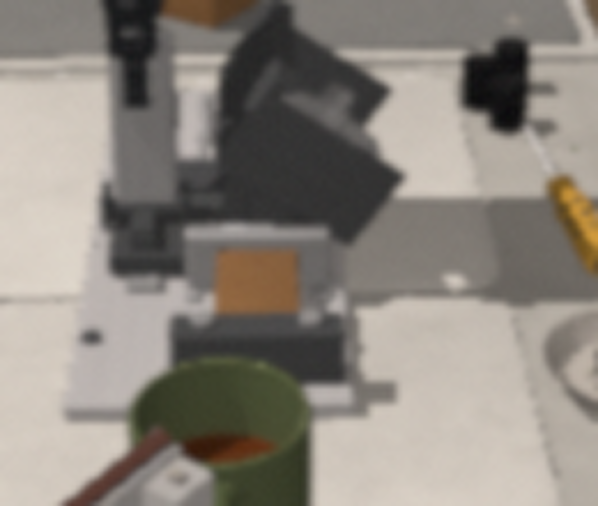

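The block now meets the end stop in both views, and the force has begun to rise. I'll push a little further to confirm hard contact.

>>> {"api": "send_rows", "payload": {
  "commands": [0.001,0,0,0,0,0,0.03,0,0,0,0,0,0,0.03,0,0,0,0,0,0,0.03]
}}

```text
clock: 5.93
tcp_pos: [0.6477, 0.1134, 0.1157]
tool_rot: [2.236, 2.201, 0.003]
force: [-3.9, -20.1, 12.6]
width: 0.0352
```

>>> {"api": "send_rows", "payload": {
  "commands": [0.001,0,0,0,0,0,0.03,0,0,0,0,0,0,0.03,0,0,0,0,0,0,0.03]
}}

```text
clock: 6.18
tcp_pos: [0.6477, 0.1135, 0.1158]
tool_rot: [2.236, 2.2, 0.001]
force: [-6.2, -25.1, 13.1]
width: 0.0355
```

Hard contact, 25 N with no further motion. I'll release the tab.

>>> {"api": "send_rows", "payload": {
  "commands": [0,0,0,0,0,0,0.06,0,0,0,0,0,0,0.06,0,0,0,0,0,0,0.06,0,0,0,0,0,0,0.06]
}}

```text
clock: 6.52
tcp_pos: [0.6466, 0.1171, 0.1127]
tool_rot: [2.235, 2.207, 0.001]
force: [0.4, -0.1, -0.6]
width: 0.0602
```

```bash
python3 - <<'E'
from h import *
s=r.read_state(); print(s["clock"],s["tcp_pos"],s["force"],s["width"],s["joint_pos"].round(2))
cv2.imwrite("pics/w7.png",r.snapshot("wrist"))
E
```

```text
6.5167 [0.64658846 0.11709001 0.11271106] [ 0.42075865 -0.10845608 -0.6346396 ] 0.0601521973771103 [ 0.12  0.66  1.31 -0.    1.16 -1.43]
```

View pics/w7.png

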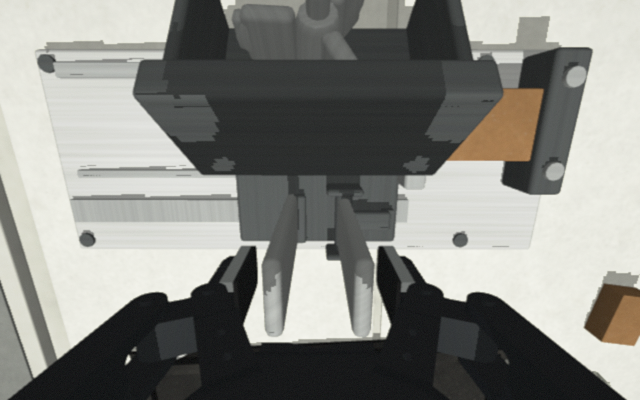

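>>> {"api": "send_rows", "payload": {
  "commands": [0,0,-0.02,0,0,0,0.06,0,0,-0.04,0,0,0,0.06,0,0,-0.04,0,0,0,0.06,0,-0.02,-0.02,0,0,0,0.04,0,-0.04,0,0,0,0,0.04,0,-0.04,0,0,0,0,0.04,0,-0.04,0,0,0,0,0.04,0,-0.04,0,0,0,0,0.04]
}}

```text
clock: 7.23
tcp_pos: [0.4645, 0.1193, 0.2321]
tool_rot: [2.236, 2.207, 0.0]
force: [1.1, -0.0, 1.7]
width: 0.0399
```

>>> {"api": "send_rows", "payload": {
  "commands": [0,-0.04,0,0,0,0,0.04,0,0,0,-7,0,0,0.04,0,0,0,-7,0,0,0.04,0,0,0,-7,0,0,0.04,0,0,0,-7,0,0,0.04,0,0,0,-7,0,0,0.04,0,0,0,0,0,0,0.04,0,0,0,0,0,0,0.04]
}}

```text
clock: 7.9
tcp_pos: [0.426, 0.12, 0.2325]
tool_rot: [1.884, 1.861, 0.584]
force: [0.4, 0.4, 0.7]
width: 0.0398
```

```bash
python3 - <<'E'
from h import *
s=r.read_state(); im=r.snapshot("wrist"); np.save("s8.npy",s,allow_pickle=True); cv2.imwrite("pics/w8.png",im)
print(s["clock"],s["tcp_pos"],s["joint_pos"].round(2)); print(R.from_rotvec(s["tool_rot"]).as_matrix().round(3))
crop(im,210,90,430,300,3.6,"w8c")
crop(r.snapshot("top"),225,150,380,265,5,"t8c")
E
```

```text
7.9 [0.42600022 0.11995035 0.23248395] [ 0.28 -0.18  2.17 -0.3   0.58 -1.08]
[[ 0.013  0.821  0.571]
 [ 1.    -0.01  -0.007]
 [-0.     0.571 -0.821]]
```

View pics/w8.png

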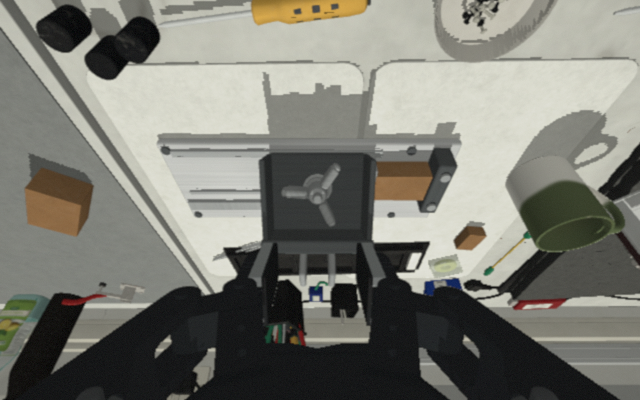

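View pics/w8c.png

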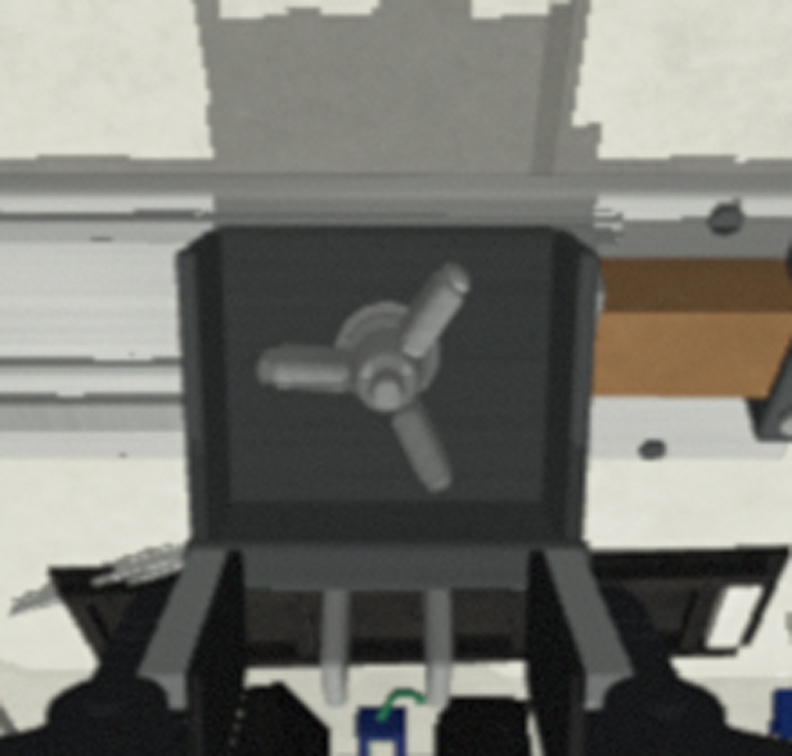

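View pics/t8c.png

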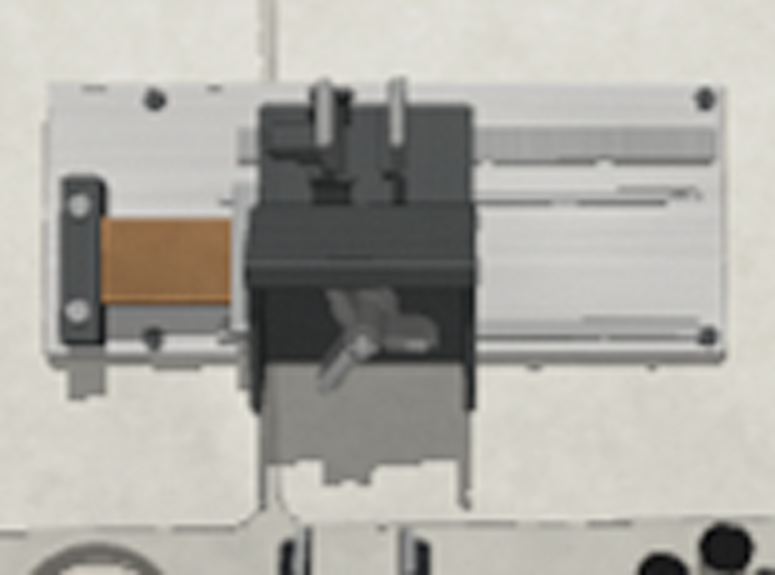

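```bash
cat > n.py <<'E'
from m import *
s8=np.load("s8.npy",allow_pickle=True).item(); C8=cam("wrist",s8)
q8=lambda a,b:(210+a/3.6,90+b/3.6)
psi=-0.012
jx=np.array([np.cos(psi),np.sin(psi),0]); jy=np.array([-np.sin(psi),np.cos(psi),0]); Z=np.array([0,0,1.])
a=np.radians(35); gz=-np.sin(a)*jx+np.cos(a)*Z; gx=np.cos(a)*jx+np.sin(a)*Z; gy=jy
E
python3 - <<'E'
from n import *
sh=0.075*jy
def mv(ry): return (ry[0]+sh,ry[1])
r8=ray(C8,*q8(386,388)); r1=mv(ray(C1,*q1(332,200))); r2=mv(ray(C2,*q2(273,162))); rt=ray(CT,225+368/5,150+340/5)
for L in ([r8,r1,r2,rt],[r8,r1],[r8,r2],[r8,rt],[r8,r1,r2]): 
    x,e=tri(L); print(x.round(4),np.round(e,4), (x-.023*gz).round(4))
x,_=tri([r8,r1,r2,rt]); n=x-.023*gz; 
print("tips")
for p in [(457,275),(265,368),(438,483)]:
    o,d=ray(C8,*q8(*p)); P0=n+.011*gz; X=o+d*((P0-o)@gz)/(d@gz); v=X-n; print((v@gx).round(4),(v@gy).round(4),np.hypot(v@gx,v@gy).round(4),"phi",np.degrees(np.arctan2(v@gy,-(v@gx))).round(1))
E
```

```text
[0.5321 0.1186 0.0964] [0.0008 0.0018 0.0023 0.0042] [0.5453 0.1185 0.0776]
[0.5305 0.1198 0.0984] [0.0006 0.0006] [0.5436 0.1196 0.0796]
[0.5305 0.1197 0.0986] [0.0005 0.0005] [0.5436 0.1196 0.0798]
[0.5346 0.1172 0.095 ] [0.002 0.002] [0.5478 0.117  0.0762]
[0.5304 0.1199 0.0985] [0.0008 0.0004 0.0003] [0.5436 0.1198 0.0796]
tips
-0.0299 0.021 0.0366 phi 35.1
-0.0023 -0.0352 0.0353 phi -86.3
0.0338 0.0165 0.0376 phi 154.0
```

```bash
cat >> n.py <<'E'
N=np.array([.544,.1196,.0793])
def goal(phi,h,rho=.028,N=N):
    f=np.radians(phi); s=r.read_state(); Rt=R.from_rotvec(s["tool_rot"]).as_matrix()
    rad=-np.cos(f)*gx+np.sin(f)*gy   # outward wing dir
    P=N+rho*rad+h*gz
    G=np.column_stack([np.cross(-rad,-gz),-rad,-gz])
    d=P-s["tcp_pos"]; rv=R.from_matrix(Rt.T@G).as_rotvec(degrees=True)
    print("clock",round(s["clock"],2),"shift now-axes mm",(Rt.T@d*1e3).round(1),"shift goal-axes mm",(G.T@d*1e3).round(1),"turn deg",rv.round(2),"F",s["force"].round(1),"w",round(s["width"],4),"j",s["joint_pos"].round(2))
    v=s["tcp_pos"]-N; t=-Rt[:,1]
    print("  guard pos mm",np.round([v@gx*1e3,v@gy*1e3,v@gz*1e3],1),"tool phi",np.degrees(np.arctan2(t@gy,-(t@gx))).round(1))
E
python3 -c "
from n import *
goal(34,.05)"
```

```text
clock 8.0 shift now-axes mm [ 16.9 -15.2 142.9] shift goal-axes mm [  5.3 -22.3 142.9] turn deg [-0.11  0.1  33.92] F [0.8 0.2 0.4] w 0.0402 j [ 0.27 -0.17  2.16 -0.3   0.58 -1.08]
  guard pos mm [ -7.7  -1.2 192.9] tool phi 0.1
```

>>> {"api": "send_rows", "payload": {
  "commands": [0.017,-0.0152,0.03,0,0,0,0.022,0,0,0.03,0,0,6.8,0.022,0,0,0.03,0,0,6.8,0.022,0,0,0.03,0,0,6.8,0.022,0,0,0.023,0,0,6.8,0.022,0,0,0,0,0,6.8,0.022,0,0,0,0,0,0,0.022,0,0,0,0,0,0,0.022]
}}

```text
clock: 8.67
tcp_pos: [0.4957, 0.1354, 0.1084]
tool_rot: [2.426, 1.29, 0.757]
force: [-0.3, -0.1, 0.3]
width: 0.0219
```

```bash
python3 - <<'E'
from n import *
goal(34,.002)
im=r.snapshot("wrist"); cv2.imwrite("pics/w9.png",im); np.save("s9.npy",r.read_state(),allow_pickle=True)
E
```

```text
clock 8.67 shift now-axes mm [ 0.4 -0.4 49.6] shift goal-axes mm [ 0.2 -0.4 49.6] turn deg [0.04 0.16 0.72] F [-0.3 -0.1  0.3] w 0.0219 j [ 0.27  0.22  2.11 -0.65  0.27 -0.13]
  guard pos mm [-23.   15.3  51.6] tool phi 33.3
```

View pics/w9.png

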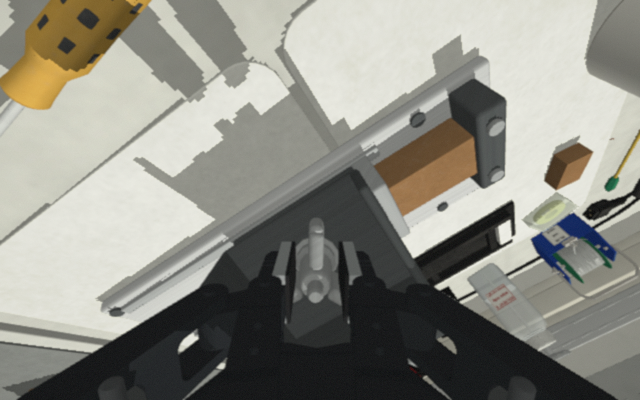

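The jaws line up well with wing A, but j5 is down to 0.27 and j4 is heading for its limit. I'll check the reach with a fitted kinematic model.

```bash
cat > k.py <<'E'
from n import *
S=[np.load(f"s{i}.npy",allow_pickle=True).item() for i in (1,2,3,8,9)]
D=[(s["joint_pos"],s["tcp_pos"],R.from_rotvec(s["tool_rot"]).as_matrix()) for s in S]
st=r.read_state(); D.append((st["joint_pos"],st["tcp_pos"],R.from_rotvec(st["tool_rot"]).as_matrix()))
D.append((np.array([1.19236449,.300479,1.521578,3e-5,1.320709,-.0666116]),np.array([.16865856,.52327724,.24771822]),R.from_rotvec([2.53896142,1.84918926,-.001584]).as_matrix()))
def ori(q): return R.from_euler("ZYZYZ",[q[0],q[1]+q[2],q[3],q[4],q[5]]).as_matrix()
# tool offset about z from the model
def rows(q):
    c1,s1=np.cos(q[0]),np.sin(q[0]); e=np.array([c1,s1,0]);z=np.array([0,0,1.])
    u=lambda t:np.sin(t)*e+np.cos(t)*z; w=lambda t:np.cos(t)*e-np.sin(t)*z
    zt=ori(q)[:,2]
    return np.column_stack([z,u(q[1]),u(q[1]+q[2]),w(q[1]+q[2]),zt])
A=np.vstack([rows(q) for q,_,_ in D]); b=np.concatenate([p for _,p,_ in D])
par,res,rk,sv=np.linalg.lstsq(A,b,rcond=None)
Roff=[ori(q).T@Rm for q,_,Rm in D]
OFF=R.from_matrix(np.array(Roff)).mean().as_matrix()
def fk(q): return rows(q)@par, ori(q)@OFF
lo=np.array([-3.03,-.79,.23,-1.04,0,-2.55]);hi=np.array([3.03,2.21,2.52,4.18,3.07,2.55])
from scipy.optimize import least_squares
def ik(P,G,q0):
    def f(q):
        p,Rm=fk(q); return np.concatenate([(p-P)*10,R.from_matrix(Rm.T@G).as_rotvec()])
    s=least_squares(f,np.clip(q0,lo+1e-3,hi-1e-3),bounds=(lo,hi)); p,Rm=fk(s.x)
    return s.x,np.linalg.norm(p-P)*1e3,np.degrees(np.linalg.norm(R.from_matrix(Rm.T@G).as_rotvec()))
def pose(phi,h,rho=.028,tx=0,ty=0,N=N):
    f=np.radians(phi); rad=-np.cos(f)*gx+np.sin(f)*gy
    G=np.column_stack([np.cross(-rad,-gz),-rad,-gz])
    # tilt of the whole tool about guard axes: tx about gx, ty about gy
    G=R.from_rotvec(np.radians(tx)*gx).as_matrix()@R.from_rotvec(np.radians(ty)*gy).as_matrix()@G
    return N+rho*rad+h*gz,G
E
python3 - <<'E'
from k import *
print(par.round(4),rk,sv.round(3),np.abs(A@par-b).max()*1e3); print(OFF.round(3)); print(max(np.degrees(R.from_matrix(OFF.T@x).magnitude()) for x in Roff))
q0=D[4][0]
for tx,ty in [(0,0),(5,0),(-5,0),(0,5),(0,-5),(-8,0),(8,0),(0,8),(0,-8)]:
  for phi in (34,66,-54):
    q,e,a_=ik(*pose(phi,.002,tx=tx,ty=ty),q0); print(tx,ty,phi,q.round(2),e.round(2),a_.round(2))
E
```

```text
Traceback (most recent call last):
  File "k.py", line 13, in <module>
    A=np.vstack([rows(q) for q,_,_ in D]); b=np.concatenate([p for _,p,_ in D])
                 ~~~~^^^
  File "k.py", line 11, in rows
    zt=ori(q)[:,2]
       ~~~^^^
  File "k.py", line 6, in ori
    def ori(q): return R.from_euler("ZYZYZ",[q[0],q[1]+q[2],q[3],q[4],q[5]]).as_matrix()
                       ~~~~~~~~~~~~^^^^^^^^^^^^^^^^^^^^^^^^^^^^^^^^^^^^^^^^^
  File "scipy/spatial/transform/_rotation.pyx", line 1413, in scipy.spatial.transform._rotation.Rotation.from_euler
ValueError: Expected axis specification to be a non-empty string of upto 3 characters, got ZYZYZ
```

```bash
python3 - <<'E'
t=open("k.py").read()
t=t.replace('R.from_euler("ZYZYZ",[q[0],q[1]+q[2],q[3],q[4],q[5]]).as_matrix()','(R.from_euler("ZYZ",[q[0],q[1]+q[2],q[3]])*R.from_euler("YZ",[q[4],q[5]])).as_matrix()')
open("k.py","w").write(t)
E
cat > k1.py <<'E'
from k import *
print(par.round(4),rk,sv.round(3),np.abs(A@par-b).max()*1e3); print(OFF.round(3)); print(max(np.degrees(R.from_matrix(OFF.T@x).magnitude()) for x in Roff))
q0=D[4][0]
for tx,ty in [(0,0),(5,0),(-5,0),(0,5),(0,-5),(-8,0),(8,0),(0,8),(0,-8)]:
  for phi in (34,66,-54):
    q,e,a_=ik(*pose(phi,.002,tx=tx,ty=ty),q0); print(tx,ty,phi,q.round(2),e.round(2),a_.round(2))
E
python3 k1.py
```

```text
[ 0.1484  0.4123  0.4443 -0.0013  0.1788] 5 [5.096 2.77  1.033 0.486 0.243] 36.75013566285306
[[-1.  0.  0.]
 [-0. -1.  0.]
 [ 0.  0.  1.]]
4.669329176762192e-05
0 0 34 [ 0.31  0.34  2.05 -0.84  0.25  0.12] 0.0 0.0
0 0 66 [ 0.33  0.35  2.01 -0.78  0.27  0.63] 0.0 0.0
0 0 -54 [ 0.23  0.32  2.06 -0.7   0.21 -1.62] 0.0 0.0
5 0 34 [ 0.28  0.33  2.06 -0.53  0.16 -0.21] 0.0 0.0
5 0 66 [ 0.29  0.34  2.02 -0.5   0.19  0.32] 0.0 0.0
5 0 -54 [ 0.19  0.32  2.07 -0.21  0.14 -2.14] 0.0 0.0
-5 0 34 [ 0.35  0.35  2.03 -0.97  0.35  0.26] 0.0 0.0
-5 0 66 [ 0.36  0.36  1.99 -0.91  0.37  0.78] 0.0 0.0
-5 0 -54 [ 0.26  0.33  2.05 -0.92  0.3  -1.39] 0.0 0.0
0 5 34 [ 0.3   0.35  2.01 -0.51  0.32 -0.21] 0.0 0.0
0 5 66 [ 0.32  0.36  1.97 -0.49  0.35  0.34] 0.0 0.0
0 5 -54 [ 0.22  0.33  2.02 -0.4   0.3  -1.93] 0.0 0.0
0 -5 34 [ 0.31  0.34  2.06 -1.04  0.22  0.31] 0.76 2.65
0 -5 66 [ 0.33  0.35  2.03 -1.04  0.24  0.88] 0.51 1.81
0 -5 -54 [ 0.23  0.32  2.08 -1.04  0.16 -1.29] 0.51 1.75
-8 0 34 [ 0.37  0.36  2.02 -1.01  0.41  0.32] 0.0 0.0
-8 0 66 [ 0.38  0.37  1.98 -0.96  0.43  0.83] 0.0 0.0
-8 0 -54 [ 0.28  0.34  2.04 -0.99  0.36 -1.31] 0.0 0.0
8 0 34 [ 0.26  0.33  2.06 -0.15  0.12 -0.61] 0.0 0.0
8 0 66 [ 0.27  0.34  2.03 -0.18  0.15 -0.01] 0.0 0.0
8 0 -54 [ 0.17  0.32  2.07  0.19  0.13 -2.55] 0.09 0.41
0 8 34 [ 0.3   0.35  1.98 -0.39  0.38 -0.34] 0.0 0.0
0 8 66 [ 0.31  0.37  1.95 -0.38  0.4   0.22] 0.0 0.0
0 8 -54 [ 0.22  0.34  2.   -0.29  0.36 -2.03] 0.0 0.0
0 -8 34 [ 0.31  0.33  2.07 -1.04  0.2   0.31] 1.58 5.5
0 -8 66 [ 0.33  0.34  2.04 -1.04  0.22  0.88] 1.32 4.67
0 -8 -54 [ 0.22  0.32  2.09 -1.04  0.14 -1.3 ] 1.33 4.53
```

```bash
sed -i 's/np.column_stack(\[z,u(q\[1\])/np.column_stack([e,z,w(q[1]),u(q[1])/' k.py; python3 k1.py
```

```text
[ 0.0657  0.0609  0.039   0.3394  0.3602 -0.047   0.076 ] 7 [5.173 4.516 1.04  0.713 0.365 0.314 0.176] 39.653197427667095
[[-1.  0.  0.]
 [-0. -1.  0.]
 [ 0.  0.  1.]]
4.669329176762192e-05
0 0 34 [ 0.28  0.36  2.04 -0.85  0.22  0.09] 0.0 0.0
0 0 66 [ 0.29  0.38  1.99 -0.76  0.25  0.58] 0.0 0.0
0 0 -54 [ 0.2   0.34  2.05 -0.71  0.19 -1.64] 0.0 0.0
5 0 34 [ 0.26  0.36  2.05 -0.53  0.14 -0.23] 0.0 0.0
5 0 66 [ 0.28  0.37  2.   -0.47  0.17  0.28] 0.0 0.0
5 0 -54 [ 0.19  0.34  2.06 -0.21  0.13 -2.14] 0.0 0.0
-5 0 34 [ 0.29  0.37  2.03 -0.99  0.31  0.24] 0.0 0.0
-5 0 66 [ 0.3   0.38  1.99 -0.91  0.33  0.73] 0.0 0.0
-5 0 -54 [ 0.21  0.35  2.05 -0.93  0.27 -1.41] 0.0 0.0
0 5 34 [ 0.27  0.37  2.02 -0.52  0.28 -0.22] 0.0 0.0
0 5 66 [ 0.29  0.38  1.97 -0.49  0.32  0.31] 0.0 0.0
0 5 -54 [ 0.2   0.35  2.03 -0.41  0.27 -1.94] 0.0 0.0
0 -5 34 [ 0.28  0.36  2.05 -1.04  0.19  0.28] 0.96 2.63
0 -5 66 [ 0.29  0.37  2.01 -1.04  0.21  0.85] 0.52 1.44
0 -5 -54 [ 0.2   0.34  2.07 -1.04  0.14 -1.31] 0.61 1.66
-8 0 34 [ 0.3   0.37  2.03 -1.04  0.36  0.3 ] 0.0 0.0
-8 0 66 [ 0.31  0.39  1.98 -0.97  0.39  0.79] 0.0 0.0
-8 0 -54 [ 0.22  0.35  2.04 -1.01  0.32 -1.33] 0.0 0.0
8 0 34 [ 0.26  0.36  2.05 -0.14  0.11 -0.62] 0.0 0.0
8 0 66 [ 0.27  0.37  2.   -0.17  0.14 -0.02] 0.0 0.0
8 0 -54 [ 0.18  0.34  2.06  0.19  0.12 -2.55] 0.08 0.37
0 8 34 [ 0.27  0.37  2.01 -0.4   0.33 -0.35] 0.0 0.0
0 8 66 [ 0.28  0.39  1.96 -0.38  0.37  0.2 ] 0.0 0.0
0 8 -54 [ 0.19  0.35  2.02 -0.3   0.32 -2.04] 0.0 0.0
0 -8 34 [ 0.27  0.36  2.05 -1.04  0.17  0.28] 1.98 5.4
0 -8 66 [ 0.29  0.37  2.01 -1.04  0.2   0.85] 1.52 4.22
0 -8 -54 [ 0.2   0.34  2.07 -1.04  0.12 -1.32] 1.62 4.37
```

```bash
sed -i 's/np.column_stack(\[e,z/np.column_stack([np.array([-s1,c1,0]),ori(q)@[0,1,0] if 0 else e,z/' k.py; python3 k1.py
```

```text
[ 0.0366 -0.      0.2212 -0.      0.4242  0.4475  0.0409  0.2278] 8 [5.173 4.516 2.65  1.032 0.713 0.361 0.314 0.151] 0.00013517443037125432
[[-1.  0.  0.]
 [-0. -1.  0.]
 [ 0.  0.  1.]]
4.669329176762192e-05
0 0 34 [ 0.25  0.36  2.06 -0.87  0.19  0.1 ] 0.0 0.0
0 0 66 [ 0.26  0.37  2.02 -0.8   0.22  0.59] 0.0 0.0
0 0 -54 [ 0.15  0.34  2.07 -0.67  0.15 -1.71] 0.0 0.0
5 0 34 [ 0.2   0.36  2.07 -0.35  0.1  -0.46] 0.0 0.0
5 0 66 [ 0.22  0.36  2.04 -0.35  0.13  0.12] 0.0 0.0
5 0 -54 [ 0.11  0.34  2.08  0.14  0.1  -2.55] 0.05 0.25
-5 0 34 [ 0.29  0.38  2.04 -1.03  0.3   0.29] 0.0 0.0
-5 0 66 [ 0.31  0.38  2.   -0.96  0.33  0.79] 0.0 0.0
-5 0 -54 [ 0.2   0.36  2.06 -0.98  0.25 -1.37] 0.0 0.0
0 5 34 [ 0.24  0.37  2.01 -0.46  0.28 -0.31] 0.0 0.0
0 5 66 [ 0.25  0.37  1.98 -0.45  0.31  0.24] 0.0 0.0
0 5 -54 [ 0.15  0.35  2.03 -0.31  0.26 -2.07] 0.0 0.0
0 -5 34 [ 0.24  0.36  2.07 -1.04  0.16  0.26] 0.98 3.49
0 -5 66 [ 0.26  0.37  2.05 -1.04  0.18  0.83] 0.74 2.67
0 -5 -54 [ 0.15  0.34  2.1  -1.04  0.1  -1.35] 0.72 2.51
-8 0 34 [ 0.32  0.39  2.02 -1.04  0.37  0.32] 0.12 0.46
-8 0 66 [ 0.33  0.4   1.99 -1.01  0.39  0.85] 0.0 0.0
-8 0 -54 [ 0.23  0.37  2.05 -1.04  0.32 -1.29] 0.05 0.18
8 0 34 [ 0.17  0.35  2.08  0.38  0.09 -1.21] 0.0 0.0
8 0 66 [ 0.19  0.36  2.05  0.2   0.11 -0.45] 0.0 0.0
8 0 -54 [ 0.11  0.34  2.12 -0.86  0.   -1.55] 1.32 5.12
0 8 34 [ 0.23  0.37  1.99 -0.33  0.34 -0.44] 0.0 0.0
0 8 66 [ 0.25  0.38  1.95 -0.33  0.37  0.12] 0.0 0.0
0 8 -54 [ 0.14  0.35  2.   -0.22  0.33 -2.17] 0.0 0.0
0 -8 34 [ 0.23  0.36  2.08 -1.04  0.14  0.25] 1.78 6.31
0 -8 66 [ 0.26  0.36  2.05 -1.04  0.16  0.83] 1.52 5.51
0 -8 -54 [ 0.14  0.34  2.1  -1.04  0.07 -1.36] 1.52 5.25
```

The model fits exactly (8 parameters), and the untilted poses stay in range: j4 about -0.87, j5 at least 0.15. I'll go down onto wing A.

>>> {"api": "send_rows", "payload": {
  "commands": [0.0004,-0.0004,0.015,0,0,0.7,0.022,0,0,0.015,0,0,0,0.022,0,0,0.01,0,0,0,0.022,0,0,0.009,0,0,0,0.022,0,0,0,0,0,0,0.022]
}}

```text
clock: 9.13
tcp_pos: [0.5236, 0.1358, 0.068]
tool_rot: [2.436, 1.276, 0.762]
force: [0.7, -0.3, -0.3]
width: 0.0221
```

```bash
python3 - <<'E'
from n import *
goal(34,.002)
im=r.snapshot("wrist"); cv2.imwrite("pics/w10.png",im)
E
```

```text
clock 9.13 shift now-axes mm [-0.1  0.2  0.6] shift goal-axes mm [-0.1  0.2  0.6] turn deg [0.06 0.09 0.02] F [ 0.7 -0.3 -0.3] w 0.0221 j [ 0.25  0.36  2.06 -0.88  0.2   0.11]
  guard pos mm [-23.3  15.9   2.6] tool phi 34.0
```

View pics/w10.png

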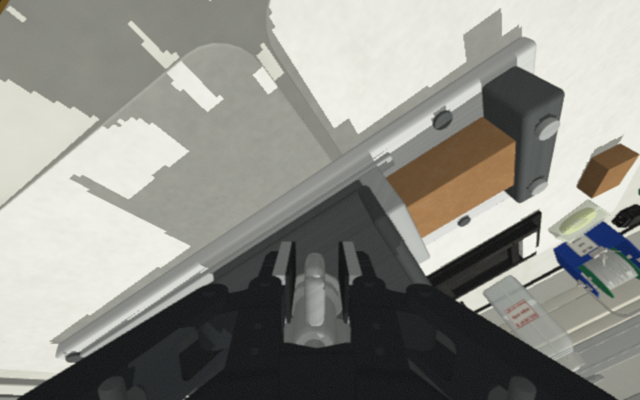

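The wing lies midway between the pads (u≈316), with no contact force. I'll grip it.

>>> {"api": "send_rows", "payload": {
  "commands": [0,0,0,0,0,0,0.005,0,0,0,0,0,0,0.005,0,0,0,0,0,0,0.005,0,0,0,0,0,0,0.005]
}}

```text
clock: 9.52
tcp_pos: [0.5226, 0.1354, 0.0688]
tool_rot: [2.438, 1.272, 0.762]
force: [-2.2, -4.4, 0.6]
width: 0.0081
```

>>> {"api": "send_rows", "payload": {
  "commands": [0.0029,0.0002,0,0,0,6,0.005,0.0029,0.0002,0,0,0,6,0.005,0,0,0,0,0,0,0.005]
}}

```text
clock: 9.77
tcp_pos: [0.526, 0.1399, 0.0711]
tool_rot: [2.604, 1.019, 0.816]
force: [-1.7, -5.0, 0.7]
width: 0.008
```

```bash
python3 - <<'E'
from n import *
goal(46,.002)
E
```

```text
clock 9.77 shift now-axes mm [0.2 0.1 1.8] shift goal-axes mm [0.2 0.1 1.8] turn deg [ 0.1   0.1  -0.52] F [-1.7 -5.   0.7] w 0.008 j [ 0.26  0.36  2.05 -0.85  0.21  0.3 ]
  guard pos mm [-19.7  20.1   3.8] tool phi 46.5
```

Turning freely. I'll go on to φ=70°.

>>> {"api": "send_rows", "payload": {
  "commands": [0.0029,0.0002,0,0,0,6,0.005,0.0029,0.0002,0,0,0,6,0.005,0.0029,0.0002,0,0,0,6,0.005,0.0029,0.0002,0,0,0,6,0.005,0,0,0,0,0,0,0.005]
}}

```text
clock: 10.18
tcp_pos: [0.5343, 0.1458, 0.0769]
tool_rot: [2.859, 0.474, 0.899]
force: [-4.3, -5.0, 1.3]
width: 0.0079
```

```bash
python3 - <<'E'
from n import *
goal(70,.002)
E
```

```text
clock 10.18 shift now-axes mm [ 0.1 -0.2  1.8] shift goal-axes mm [ 0.1 -0.2  1.8] turn deg [ 0.12  0.03 -0.46] F [-4.3 -5.   1.3] w 0.0079 j [ 0.27  0.37  2.02 -0.78  0.23  0.66]
  guard pos mm [-9.6 26.1  3.8] tool phi 70.5
```

>>> {"api": "send_rows", "payload": {
  "commands": [0,0,0,0,0,0,0.02,0,0,0,0,0,0,0.02,0,0,0,0,0,0,0.02,0,0,-0.01,0,0,0,0.02,0,0,-0.02,0,0,0,0.02,0,0,-0.02,0,0,0,0.02,0,0,0,0,0,0,0.022]
}}

```text
clock: 10.77
tcp_pos: [0.5054, 0.147, 0.1196]
tool_rot: [2.855, 0.484, 0.904]
force: [0.2, 0.8, -0.0]
width: 0.0219
```

>>> {"api": "send_rows", "payload": {
  "commands": [-0.0034,0.0002,0,0,0,-7,0.022,-0.0034,0.0002,0,0,0,-7,0.022,-0.0034,0.0002,0,0,0,-7,0.022,-0.0034,0.0002,0,0,0,-7,0.022,-0.0034,0.0002,0,0,0,-7,0.022,-0.0034,0.0002,0,0,0,-7,0.022,-0.0034,0.0002,0,0,0,-7,0.022,-0.0034,0.0002,0,0,0,-7,0.022]
}}

```text
clock: 11.43
tcp_pos: [0.4912, 0.1273, 0.1065]
tool_rot: [2.121, 1.644, 0.662]
force: [0.7, 0.7, -0.6]
width: 0.0222
```

>>> {"api": "send_rows", "payload": {
  "commands": [-0.0034,0.0002,0,0,0,-7,0.022,-0.0034,0.0002,0,0,0,-7,0.022,-0.0034,0.0002,0,0,0,-7,0.022,-0.0034,0.0002,0,0,0,-7,0.022,-0.0034,0.0002,0,0,0,-7,0.022,-0.0034,0.0002,0,0,0,-7,0.022,-0.0034,0.0002,0,0,0,-7,0.022,-0.0034,0.0002,0,0,0,-7,0.022]
}}

```text
clock: 12.1
tcp_pos: [0.4961, 0.1016, 0.1102]
tool_rot: [1.051, 2.337, 0.321]
force: [0.2, -0.2, 0.6]
width: 0.022
```

>>> {"api": "send_rows", "payload": {
  "commands": [-0.0034,0.0002,0,0,0,-7,0.022,0,0,0,0,0,0,0.022,0,0,0,0,0,0,0.022]
}}

```text
clock: 12.35
tcp_pos: [0.4979, 0.0993, 0.1117]
tool_rot: [0.917, 2.384, 0.279]
force: [0.3, 0.6, -0.6]
width: 0.0221
```

```bash
python3 - <<'E'
from n import *
goal(-50,.002)
im=r.snapshot("wrist"); cv2.imwrite("pics/w11.png",im)
E
```

```text
clock 12.35 shift now-axes mm [-1.1  0.2 50.8] shift goal-axes mm [-1.2  0.1 50.8] turn deg [-0.05  0.05 -1.37] F [ 0.3  0.6 -0.6] w 0.0221 j [ 0.17  0.2   2.13 -0.48  0.23 -1.79]
  guard pos mm [-19.  -20.8  52.8] tool phi -48.6
```

View pics/w11.png

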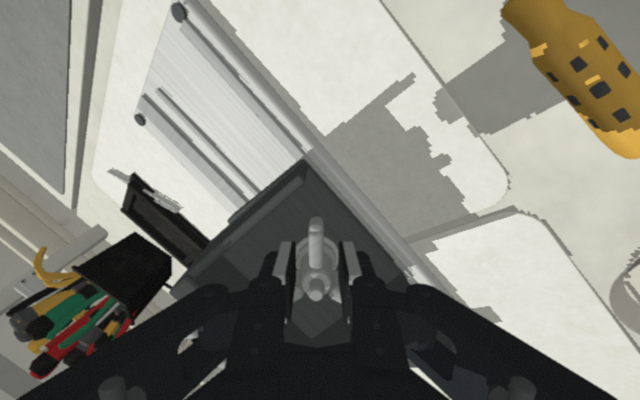

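Wing B is upright between the pads (u≈316, tip at v≈220), so I can go straight down and grip it.

>>> {"api": "send_rows", "payload": {
  "commands": [-0.0005,0,0.015,0,0,0,0.022,0,0,0.015,0,0,0,0.022,0,0,0.01,0,0,0,0.022,0,0,0.009,0,0,0,0.022,0,0,0,0,0,0,0.022]
}}

```text
clock: 12.82
tcp_pos: [0.5262, 0.0987, 0.0705]
tool_rot: [0.917, 2.386, 0.278]
force: [-0.6, -0.7, -0.8]
width: 0.022
```

>>> {"api": "send_rows", "payload": {
  "commands": [0,0,0,0,0,0,0.005,0,0,0,0,0,0,0.005,0,0,0,0,0,0,0.005,0,0,0,0,0,0,0.005]
}}

```text
clock: 13.15
tcp_pos: [0.526, 0.0986, 0.0721]
tool_rot: [0.915, 2.385, 0.278]
force: [7.2, -1.5, -10.4]
width: 0.0079
```

>>> {"api": "send_rows", "payload": {
  "commands": [0.0029,0.0002,0,0,0,6,0.005,0.0029,0.0002,0,0,0,6,0.005,0.0029,0.0002,0,0,0,6,0.005,0.0029,0.0002,0,0,0,6,0.005,0.0029,0.0002,0,0,0,6,0.005,0,0,0,0,0,0,0.005]
}}

```text
clock: 13.65
tcp_pos: [0.5197, 0.1108, 0.0676]
tool_rot: [1.537, 2.101, 0.475]
force: [8.6, -4.5, -10.1]
width: 0.0081
```

```bash
python3 - <<'E'
from n import *
goal(-19,.004)
E
```

```text
clock 13.65 shift now-axes mm [-0.   0.1  0.3] shift goal-axes mm [-0.   0.1  0.3] turn deg [-0.04  0.08 -0.66] F [  8.6  -4.5 -10.1] w 0.0081 j [ 0.19  0.34  2.09 -0.83  0.16 -0.9 ]
  guard pos mm [-26.6  -9.1   4.3] tool phi -18.3
```

>>> {"api": "send_rows", "payload": {
  "commands": [0.0029,0.0002,0,0,0,6,0.005,0.0029,0.0002,0,0,0,6,0.005,0.0029,0.0002,0,0,0,6,0.005,0.0029,0.0002,0,0,0,6,0.005,0.0029,0.0002,0,0,0,6,0.005,0.0029,0.0002,0,0,0,6,0.005,0.0029,0.0002,0,0,0,6,0.005]
}}

```text
clock: 14.23
tcp_pos: [0.5207, 0.1302, 0.0681]
tool_rot: [2.28, 1.473, 0.71]
force: [8.2, -7.1, -9.2]
width: 0.008
```

>>> {"api": "send_rows", "payload": {
  "commands": [0.0029,0.0002,0,0,0,6,0.005,0.0029,0.0002,0,0,0,6,0.005,0.0029,0.0002,0,0,0,6,0.005,0.0029,0.0002,0,0,0,6,0.005,0.0029,0.0002,0,0,0,6,0.005,0.0029,0.0002,0,0,0,6,0.005,0.0029,0.0002,0,0,0,6,0.005,0,0,0,0,0,0,0.005]
}}

```text
clock: 14.9
tcp_pos: [0.5324, 0.144, 0.0761]
tool_rot: [2.816, 0.589, 0.883]
force: [5.0, -5.9, -9.1]
width: 0.0081
```

```bash
python3 - <<'E'
from n import *
goal(65,.004)
E
```

```text
clock 14.9 shift now-axes mm [ 0.2 -1.1  0.2] shift goal-axes mm [ 0.2 -1.1  0.2] turn deg [ 0.1   0.12 -0.65] F [ 5.  -5.9 -9.1] w 0.0081 j [ 0.26  0.36  2.03 -0.79  0.22  0.58]
  guard pos mm [-11.6  24.3   4.2] tool phi 65.7
```

>>> {"api": "send_rows", "payload": {
  "commands": [0,0,0,0,0,0,0.02,0,0,0,0,0,0,0.02,0,0,0,0,0,0,0.02,0,0,-0.01,0,0,0,0.02,0,0,-0.02,0,0,0,0.02,0,0,-0.02,0,0,0,0.02,0,0,0,0,0,0,0.022]
}}

```text
clock: 15.48
tcp_pos: [0.5037, 0.1455, 0.1199]
tool_rot: [2.81, 0.601, 0.889]
force: [-0.0, -0.9, -0.6]
width: 0.0224
```

>>> {"api": "send_rows", "payload": {
  "commands": [-0.0034,0.0002,0,0,0,-7,0.022,-0.0034,0.0002,0,0,0,-7,0.022,-0.0034,0.0002,0,0,0,-7,0.022,-0.0034,0.0002,0,0,0,-7,0.022,-0.0034,0.0002,0,0,0,-7,0.022,-0.0034,0.0002,0,0,0,-7,0.022,-0.0034,0.0002,0,0,0,-7,0.022,-0.0034,0.0002,0,0,0,-7,0.022]
}}

```text
clock: 16.15
tcp_pos: [0.491, 0.1243, 0.1078]
tool_rot: [2.038, 1.725, 0.635]
force: [0.4, -0.6, 0.3]
width: 0.0219
```

>>> {"api": "send_rows", "payload": {
  "commands": [-0.0034,0.0002,0,0,0,-7,0.022,-0.0034,0.0002,0,0,0,-7,0.022,-0.0034,0.0002,0,0,0,-7,0.022,-0.0034,0.0002,0,0,0,-7,0.022,-0.0034,0.0002,0,0,0,-7,0.022,-0.0034,0.0002,0,0,0,-7,0.022,-0.0034,0.0002,0,0,0,-7,0.022,-0.0034,0.0002,0,0,0,-7,0.022]
}}

```text
clock: 16.82
tcp_pos: [0.4977, 0.0993, 0.1127]
tool_rot: [0.947, 2.374, 0.289]
force: [0.6, -0.3, -0.7]
width: 0.0221
```

>>> {"api": "send_rows", "payload": {
  "commands": [-0.0034,0.0002,0,0,0,-7,0.022,0,0,0,0,0,0,0.022,0,0,0,0,0,0,0.022]
}}

```text
clock: 17.07
tcp_pos: [0.4997, 0.0972, 0.1142]
tool_rot: [0.811, 2.416, 0.245]
force: [-0.2, 0.8, 0.4]
width: 0.0218
```

```bash
python3 - <<'E'
from n import *
goal(-54.5,.002)
im=r.snapshot("wrist"); cv2.imwrite("pics/w12.png",im)
E
```

```text
clock 17.07 shift now-axes mm [ 0.4  0.  51.9] shift goal-axes mm [ 0.3 -0.  51.9] turn deg [-0.05  0.06 -0.92] F [-0.2  0.8  0.4] w 0.0218 j [ 0.17  0.2   2.13 -0.46  0.24 -1.91]
  guard pos mm [-16.  -23.   53.9] tool phi -53.6
```

View pics/w12.png

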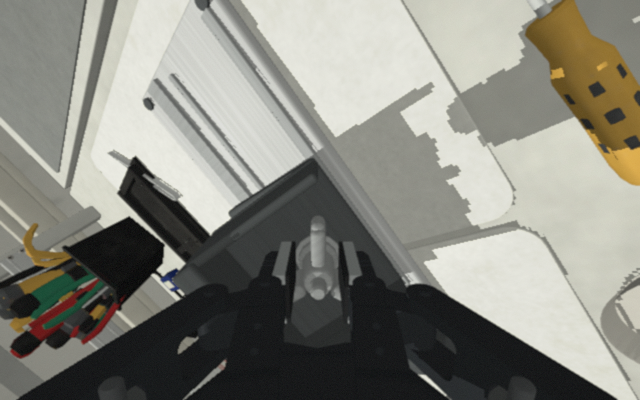

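Wing C is upright between the pads (u≈318). I'll go down, grip it and turn it in small steps.

>>> {"api": "send_rows", "payload": {
  "commands": [0.0005,0,0.015,0,0,0,0.022,0,0,0.015,0,0,0,0.022,0,0,0.01,0,0,0,0.022,0,0,0.01,0,0,0,0.022,0,0,0,0,0,0,0.022]
}}

```text
clock: 17.53
tcp_pos: [0.5279, 0.0972, 0.0717]
tool_rot: [0.811, 2.418, 0.244]
force: [0.2, -1.0, -0.7]
width: 0.0219
```

>>> {"api": "send_rows", "payload": {
  "commands": [0,0,0,0,0,0,0.005,0,0,0,0,0,0,0.005,0,0,0,0,0,0,0.005,0,0,0,0,0,0,0.005]
}}

```text
clock: 17.87
tcp_pos: [0.5276, 0.0971, 0.0732]
tool_rot: [0.808, 2.418, 0.244]
force: [6.7, -0.1, -12.0]
width: 0.0082
```

>>> {"api": "send_rows", "payload": {
  "commands": [0.0025,0.0001,0,0,0,5,0.005,0.0025,0.0001,0,0,0,5,0.005,0.0015,0,0,0,0,3,0.005,0,0,0,0,0,0,0.005,0,0,0,0,0,0,0.005]
}}

```text
clock: 18.28
tcp_pos: [0.5239, 0.1014, 0.0706]
tool_rot: [1.083, 2.324, 0.331]
force: [9.1, -0.4, -11.8]
width: 0.0079
```

```bash
python3 - <<'E'
from n import *
goal(-41,.004); print(r.read_state()["torque"])
E
```

```text
clock 18.28 shift now-axes mm [-0.1  0.1  0.3] shift goal-axes mm [-0.1  0.1  0.3] turn deg [-0.05  0.06 -0.27] F [  9.1  -0.4 -11.8] w 0.0079 j [ 0.17  0.34  2.08 -0.74  0.15 -1.4 ]
  guard pos mm [-21.3 -18.4   4.3] tool phi -40.7
[-0.07119204  0.22585608 -0.25413388]
```

>>> {"api": "send_rows", "payload": {
  "commands": [0.001,0,0,0,0,2,0.005,0.001,0,0,0,0,2,0.005,0,0,0,0,0,0,0.005,0,0,0,0,0,0,0.005]
}}

```text
clock: 18.62
tcp_pos: [0.5229, 0.1029, 0.07]
tool_rot: [1.166, 2.29, 0.357]
force: [9.5, -1.6, -11.8]
width: 0.0082
```

```bash
python3 - <<'E'
from n import *
goal(-37,.004); print(r.read_state()["torque"])
E
```

```text
clock 18.62 shift now-axes mm [0.  0.1 0.3] shift goal-axes mm [0.  0.1 0.3] turn deg [-0.04  0.07 -0.27] F [  9.5  -1.6 -11.8] w 0.0082 j [ 0.17  0.34  2.09 -0.76  0.15 -1.31]
  guard pos mm [-22.4 -16.9   4.3] tool phi -36.7
[-0.10440362  0.10549783 -0.2912886 ]
```

>>> {"api": "send_rows", "payload": {
  "commands": [0.001,0,0,0,0,2,0.005,0.001,0,0,0,0,2,0.005,0,0,0,0,0,0,0.005,0,0,0,0,0,0,0.005]
}}

```text
clock: 18.95
tcp_pos: [0.5222, 0.1042, 0.0695]
tool_rot: [1.248, 2.253, 0.383]
force: [12.4, -6.3, -9.9]
width: 0.0075
```

```bash
python3 - <<'E'
from n import *
goal(-33,.004); print(r.read_state()["torque"])
E
```

```text
clock 18.95 shift now-axes mm [0.4 0.1 0.3] shift goal-axes mm [0.4 0.1 0.3] turn deg [-0.04  0.12 -0.23] F [12.4 -6.3 -9.9] w 0.0075 j [ 0.17  0.34  2.09 -0.78  0.16 -1.22]
  guard pos mm [-23.3 -15.7   4.3] tool phi -32.8
[-0.99453219 -0.1644239  -0.30284689]
```

Resistance is starting at the expected angle. I'll push a bit more to confirm it is hard tight.

>>> {"api": "send_rows", "payload": {
  "commands": [0.001,0,0,0,0,2,0.005,0,0,0,0,0,0,0.005,0,0,0,0,0,0,0.005]
}}

```text
clock: 19.2
tcp_pos: [0.5221, 0.1045, 0.0695]
tool_rot: [1.288, 2.234, 0.394]
force: [13.6, -12.9, -7.9]
width: 0.008
```

```bash
python3 - <<'E'
from n import *
goal(-31,.004); print(r.read_state()["torque"])
E
```

```text
clock 19.2 shift now-axes mm [ 1.2 -0.   0.4] shift goal-axes mm [ 1.2 -0.   0.4] turn deg [-0.05  0.19 -0.19] F [ 13.6 -12.9  -7.9] w 0.008 j [ 0.18  0.34  2.09 -0.79  0.16 -1.17]
  guard pos mm [-23.4 -15.4   4.4] tool phi -30.8
[-2.16768443 -0.60033781 -0.35497966]
```

>>> {"api": "send_rows", "payload": {
  "commands": [0.0015,0,0,0,0,2,0.005,0,0,0,0,0,0,0.005,0,0,0,0,0,0,0.005]
}}

```text
clock: 19.45
tcp_pos: [0.522, 0.1048, 0.0694]
tool_rot: [1.329, 2.213, 0.405]
force: [17.7, -23.3, -5.7]
width: 0.008
```

```bash
python3 - <<'E'
from n import *
goal(-29,.004); print(r.read_state()["torque"])
E
```

```text
clock 19.45 shift now-axes mm [ 1.8 -0.1  0.4] shift goal-axes mm [ 1.8 -0.1  0.5] turn deg [-0.08  0.3  -0.19] F [ 17.7 -23.3  -5.7] w 0.008 j [ 0.18  0.34  2.09 -0.8   0.16 -1.12]
  guard pos mm [-23.6 -15.1   4.5] tool phi -28.8
[-3.82087406 -1.25239427 -0.9189486 ]
```

>>> {"api": "send_rows", "payload": {
  "commands": [0.0015,0,0,0,0,0,0.005,0,0,0,0,0,0,0.005,0,0,0,0,0,0,0.005]
}}

```text
clock: 19.7
tcp_pos: [0.5219, 0.105, 0.0694]
tool_rot: [1.33, 2.211, 0.403]
force: [21.7, -35.0, -4.6]
width: 0.008
```

```bash
python3 - <<'E'
from n import *
goal(-29,.004); print(r.read_state()["torque"])
crop(r.snapshot("top"),225,150,380,265,5,"t13c")
E
```

```text
clock 19.7 shift now-axes mm [ 1.5 -0.1  0.4] shift goal-axes mm [ 1.5 -0.1  0.5] turn deg [-0.13  0.41 -0.24] F [ 21.7 -35.   -4.6] w 0.008 j [ 0.18  0.34  2.09 -0.82  0.16 -1.11]
  guard pos mm [-23.7 -14.9   4.5] tool phi -28.8
[-5.22173854 -1.96503475 -1.95032529]
```

It is hard tight: about 41 N, roughly 1 N m, with essentially no motion. I'll relax, open and back out along the stud.

>>> {"api": "send_rows", "payload": {
  "commands": [-0.001,0,0,0,0,0,0.005,-0.001,0,0,0,0,0,0.022,-0.0015,0,0,0,0,0,0.022,0,0,0,0,0,0,0.022,0,0,0,0,0,0,0.022]
}}

```text
clock: 20.17
tcp_pos: [0.5217, 0.1053, 0.0692]
tool_rot: [1.328, 2.215, 0.41]
force: [1.0, -0.1, 0.4]
width: 0.0217
```

```bash
python3 - <<'E'
from n import *
goal(-31,.004); cv2.imwrite("pics/w14.png",r.snapshot("wrist"))
E
```

```text
clock 20.17 shift now-axes mm [0.2 0.  0.5] shift goal-axes mm [0.2 0.  0.5] turn deg [ 0.01  0.06 -2.18] F [ 1.  -0.1  0.4] w 0.0217 j [ 0.18  0.34  2.09 -0.78  0.15 -1.14]
  guard pos mm [-23.9 -14.6   4.5] tool phi -28.8
```

View pics/w14.png

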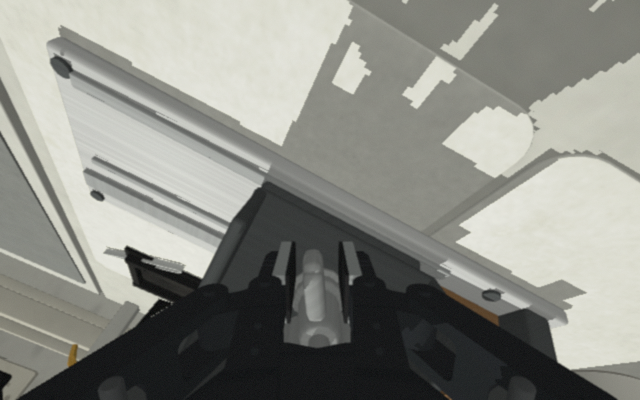

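The pads are clear of the wing on both sides, with no force. I'll retract along the stud, then view the nut square on.

>>> {"api": "send_rows", "payload": {
  "commands": [0,0,-0.01,0,0,0,0.022,0,0,-0.03,0,0,0,0.022,0,0,-0.04,0,0,0,0.022,0,0,-0.04,0,0,5.8,0.022,0,0,-0.04,0,0,5.8,0.022,0,0,-0.03,0,0,5.8,0.022,0,0,0,0,0,5.8,0.04,0,0,0,0,0,5.8,0.04]
}}

```text
clock: 20.88
tcp_pos: [0.4124, 0.1071, 0.2267]
tool_rot: [1.888, 1.851, 0.594]
force: [0.9, 0.3, -0.0]
width: 0.04
```

>>> {"api": "send_rows", "payload": {
  "commands": [0.016,0.015,0,0,0,0,0.04,0,0,0,0,0,0,0.04,0,0,0,0,0,0,0.04]
}}

```text
clock: 21.13
tcp_pos: [0.4252, 0.1229, 0.2332]
tool_rot: [1.884, 1.858, 0.587]
force: [0.8, 0.5, -0.5]
width: 0.0402
```

```bash
python3 - <<'E'
from n import *
goal(0,.19,rho=.008); s=r.read_state(); im=r.snapshot("wrist"); np.save("s15.npy",s,allow_pickle=True)
crop(im,210,90,430,300,3.6,"w15c"); t=r.snapshot("top"); cv2.imwrite("pics/t15.png",t); crop(t,225,150,380,265,5,"t15c")
E
```

```text
clock 21.13 shift now-axes mm [-1.9  1.   4.2] shift goal-axes mm [-1.9  1.   4.2] turn deg [ 0.02  0.01 -0.08] F [ 0.8  0.5 -0.5] w 0.0402 j [ 0.29 -0.18  2.17 -0.31  0.58 -1.06]
  guard pos mm [ -9.    1.9 194.2] tool phi 0.1
```

View pics/w15c.png

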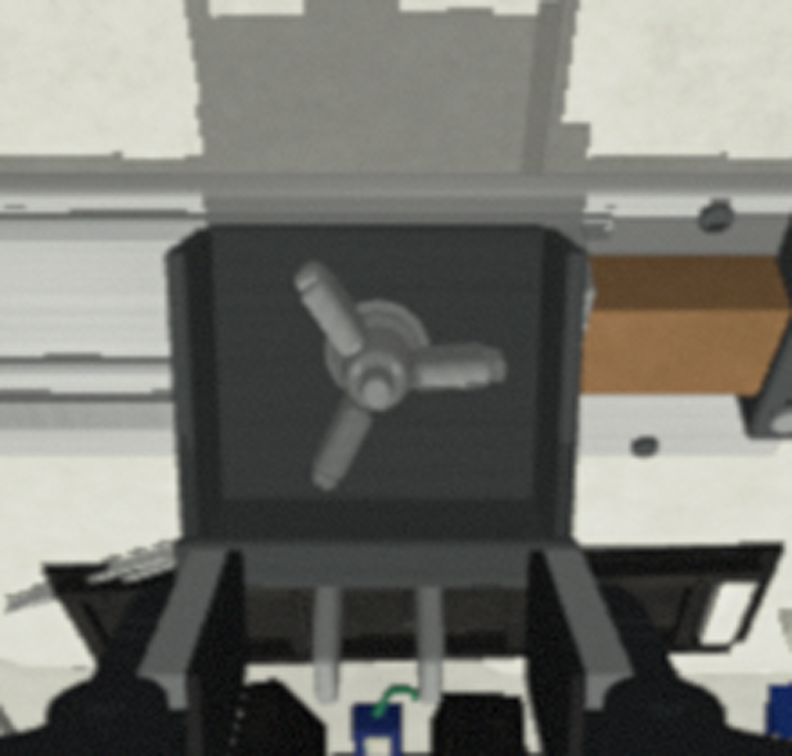

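View pics/t15c.png

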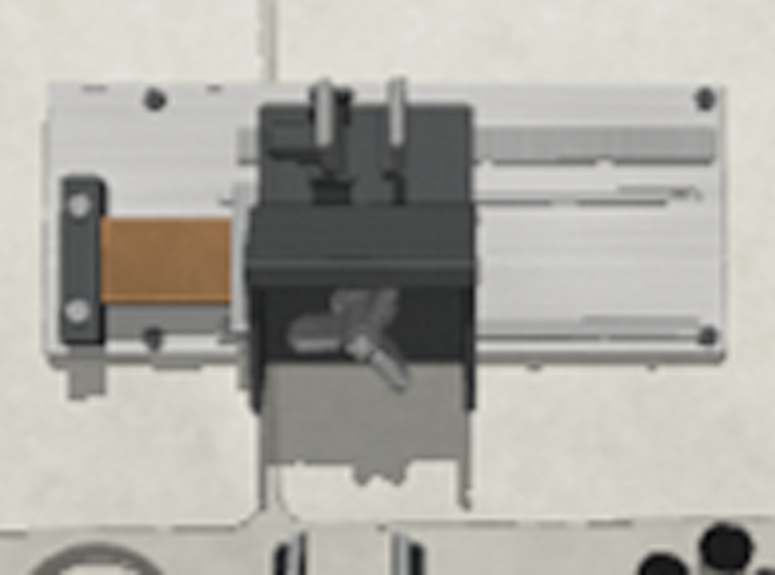

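View pics/t15.png

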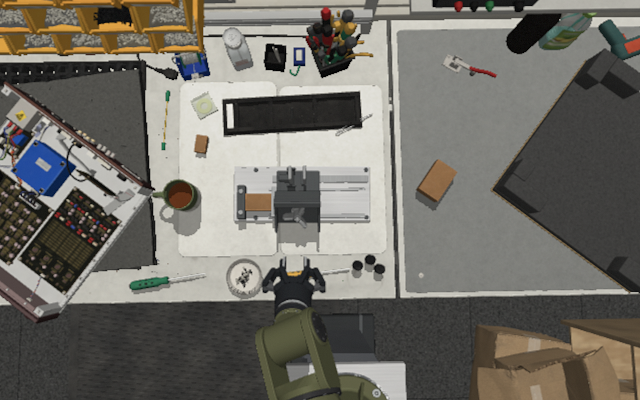

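```bash
python3 - <<'E'
from n import *
C=cam("wrist",np.load("s15.npy",allow_pickle=True).item())
for p in [(308,272),(497,366),(325,480)]:
    o,d=ray(C,*q8(*p)); X=o+d*((N+.011*gz-o)@gz)/(d@gz); v=X-N; print(round(np.degrees(np.arctan2(v@gy,-(v@gx))),1))
a=cv2.cvtColor(cv2.imread("pics/top0.png"),6).astype(int); b=cv2.cvtColor(cv2.imread("pics/t15.png"),6).astype(int)
for n,(x0,y0,x1,y1) in dict(mug=(145,175,205,222),dish=(225,258,262,300),driver=(325,262,352,280)).items(): print(n,np.abs(a-b)[y0:y1,x0:x1].max())
print(r.sign_off())
E
```

```text
-33.1
85.5
-153.9
mug 19
dish 16
driver 10
the job is handed in; nothing more can be done
None
```

The cork block is clamped between the stops and the nut is hard tight. I handed the job in at about 21 s of the 69 s allowed.

**What I did**
- I squeezed the lock tab (35 mm over the plates) and slid the stop 75 mm with it held. The block met the end stop, and the push rose to 25 N with no further motion. Then I let go of the tab.
- I turned the nut clockwise in three arcs, one wing after another, of about 36°, 115° and 21°. It came up hard at the expected angle, with about 41 N on the wing (roughly 1 N m) and almost no movement. I then backed out along the stud.

**Last checks**
- **Nut:** the final picture puts the wings at -33°, 85.5° and -154°. The stop at 3.6 rad should leave them at -33.7°, 86.3° and -153.7°, so they agree to within 1°.
- **Block:** in the top view it sits square, touching both stops, and had not moved since I let go of the tab.
- **Mug and dish:** they look the same as in the first top picture.
- **Screwdriver:** the picture comparison covered only its shaft, which is unchanged. The gripper hid part of the handle from the top camera, though I never worked near it.
- **Contact:** nothing touched the robot at the end.

**Disagreement:** the top camera put the stud about 4 mm away from where the wrist views did. I used the wrist views, and the wings sat centred between the pads each time.

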